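# Gauge the depth of a well in a heating block

### The arm

A 6-joint arm with a two-finger parallel gripper is mounted at the origin on a cart in front of the work surface, level with it; the furniture and walls round the work are solid. World frame = base frame: x ahead of the robot, y to its left, z up, the work surface at z = 0. Lengths are in m, angles in rad, forces in N, time in s.
With the tool pointing down it reaches from about 0.375 to 0.825 m from the base axis. Payload 5.5 kg.
Tool frame: the origin (TCP) lies on the centre line of the jaws, within the pads' length; the fingertips stand 8 mm ahead of it and the grasp point (between the pads) lies 11 mm behind it; y points along the fingers, x is the direction in which the jaws open and shut, and the axes are right-handed (so a half turn about y gives the same grasp; the last joint's range is limited). The gripper opens to 85 mm and grips with 20 to 120 N. Pads are 22 mm wide; open, the fingers measure 114 mm over their backs; the gripper's body (76 mm by 85 mm) begins 54 mm behind the grasp point. The pads swing forward as they close: fully open they stand 13 mm farther back than shut.
Start: joints at [-1.202, 0.314, -0.047, 1.21, 0, 1.571], TCP at [0.216, -0.56, 0.205] pointing down, gripper open.
Joint ranges: [-2.67, 2.67], [-0.69, 1.73], [-1.03, 1.25], [-2.08, 2.16], [-1.42, 1.45], [-3.14, 3.14]. Speed limits (rad/s): [2.39, 2.39, 3.01, 3.14, 3.14, 3.14].

### API

Orientations are given as a rotation vector (axis times angle).
In Python, from bench import observe, eyes, sign_off gives the robot as it stands. The module is installed in compiled form; this text tells all that it offers.
- The arm moves only by the tool apply_moves, never from a script. Its argument "series" is a list of rows, each an object of numbers: "dx", "dy", "dz": the shift along the tool's x, y, z as a fraction of full scale; "ax", "ay", "az": the turn, a rotation vector about the tool's x, y, z as a fraction of full scale. In form: [{"dx": .., "dy": .., "dz": .., "ax": .., "ay": .., "az": ..}, ...]. A call has 1 to 10 rows; each row is the pose to reach, as a shift and turn from the pose commanded when the call began, along the tool's axes at that moment, turning the shorter way round; what a row does not reach only later rows make up. Full scale, the value 1, is 0.1 m for a shift and 180 degrees for a turn. A row lasts 1/12 s, in which the tool goes at most 41.7 mm and 7.16 degrees, less where a joint would pass 70% of its speed; a pose out of reach is approached as far as the arm can. A call with a number of a shift or a turn outside -1 to 1 is refused whole. A call with a gripper value outside its range is refused whole. "grip" is the opening, from -1 (shut) to 1 (fully open), set as the call begins (left out, the last holds). The fingers move at their own pace and stop on an object; "grip_force" is the grip in N (left out, the last holds). Time passes only in rows, so rows that repeat a pose let the fingers close. It gives the time, the measured TCP pose, the force and the opening at its end, in the units of the state.
- observe(): the state, without advancing time (a new reading comes with each control period).
- eyes.grab_frame(name): name is "scene" or "top" or "wrist"; returns the picture (480x640x3 uint8, red, green, blue); there is no depth.
- eyes.calibration(name): a dict with "intrinsics" (3x3 intrinsics, pixels), "eye" and "orientation" of the camera in the world; the wrist camera has in their place "tool_from_camera" (4x4, takes a point from camera to tool coordinates, whose origin is the TCP and whose axes are the tool frame's). Camera axes: x right, y up, looking along -z (the intrinsics and any distortion apply to the point x, -y, -z); pixel columns grow to the right and rows downward; lengths in m; the calibration is good to about 2 mm. A picture is of the moment at which its call begins: read the wrist's pose just before it. calibration takes no time and is no camera call.
- sign_off(): hands the job in, once; it reports no verdict.
The state is a dict: "time": time; "qpos": joint angles; "qvel": joint speeds; "tau": joint torques, N m; "position": TCP position; "tcp_rot": TCP orientation; "wrist_force": force on the tool from outside, world axes, zero at the start; "torque": the same for the moment, N m; "finger_gap": finger opening in m.
Only numpy, scipy, OpenCV 4.12 (cv2) and the standard library are available. Lean on these libraries where they do the work, as an engineer would, in place of code of your own. Each camera call takes 0.05 s, during which the arm holds its last target.

### The job

Find out how deep the narrower of the two wells in the aluminium heating block is: take the depth gauge by its handle out of its stand and lower it upright into that well until you feel its spring foot give on the bottom, never pushing hard, so that the drag collar, resting on the block, is left at the reading. Then stand the gauge back upright, fully home in its stand and let go, with the reading kept: nothing but the block may move the collar, and the things standing around stay where they are.

Things in the scene. Friction and masses are not known exactly. Their poses are not given: they have to be found in the camera images.
- gauge: Depth gauge, 165 mm long, about 0.14 kg, standing upright in its stand at the start. Origin at the tip of its relaxed foot, z along the rod up to the handle. A round steel rod, 12 mm in diameter, with marks every 10 mm, and above it from z = 100 to 165 mm a round black handle, 19 mm in diameter, the only place to grip it. Carries the foot and the collar. A delicate instrument: push it on nothing with more than 20 N.
- foot (a joint): Travel in m of the spring foot, the lowest 6 mm of the rod (12 mm in diameter, bevelled): 0 relaxed, 0.003 pushed fully in. It begins to give at 2.5 N and takes 2 N more for each mm (8.5 N fully in); counted as pressed from 1 mm.
- collar: Drag collar, an aluminium disc 29 mm in diameter and 10 mm high, which slides along the rod against about 2 N of friction and stays where it is left. Origin at the centre of its underside. At the start its underside is 40 to 48 mm above the gauge's tip; it can slide up to 88 mm. Too wide to enter the narrow well, so the block's top pushes it up the rod as the gauge goes down.
- block: Fixed heating block: aluminium, 104 x 64 mm (x, y), on a black base plate 114 x 74 mm, its flat top 90 mm above the worktop. Origin at the centre of its underside; it may face any way. Two vertical wells open in its top, 50 mm apart along its x axis.
- well (a point): Centre of the mouth of the narrow well (the one to be measured), level with the block's top, 26 mm from the block's centre towards its -x; 15 mm in diameter with a small bevel. Its flat bottom lies somewhere between 54 and 78 mm below the mouth; how deep is not known beforehand.
- wide_well (a point): Centre of the mouth of the wide well (24 mm in diameter), level with the block's top; not to be measured.
- stand: Fixed stand of the gauge: grey block 44 x 44 mm, 42 mm high, with a round foot 68 mm in diameter. Origin at the centre of its underside.
- socket (a point): Centre of the mouth of the stand's upright socket, 42 mm above the worktop: 14 mm in diameter, bevelled, 34 mm deep. The gauge standing fully home has its tip 34 mm below this point.
- beaker: Glass beaker, 59 mm in diameter, 82 mm high, a bystander. Origin at the centre of its underside.
- tube: Clear capped tube, 36 mm in diameter, 118 mm high, standing, a bystander. Origin at the centre of its underside.
- drop_bottle: Small brown dropper bottle, 30 mm in diameter, 78 mm high, a bystander. Origin at the centre of its underside.

How it is judged:
On the way:
1. the gauge stands upright in the narrow well with its spring foot pressed at least 1 mm on the bottom and the collar resting on the block's top (z of gauge in the frame of well below -0.05 m and horizontal distance between gauge and well below 0.004 m and angle between gauge's own z axis and vertical below 0.08 rad and value of joint foot above 0.001 m and z of collar in the frame of well between -0.002 and 0.0015 m), for 0.2 s.
At the end, for the whole second after the job is handed in: The gauge stands released and at rest in its stand, upright within 0.1 rad, its tip within 4 mm of the socket's axis and at least 31 mm below its mouth, the foot relaxed, the collar still up the rod at the reading (more than 52 mm above the tip) (z of gauge in the frame of socket below -0.031 m and horizontal distance between gauge and socket below 0.004 m and angle between gauge's own z axis and vertical below 0.1 rad and linear speed of gauge below 0.01 m/s and value of joint foot below 0.001 m and z of collar in the frame of gauge above 0.052 m); the robot touches nothing.
It fails at once if the gauge is pushed on the block or on the bottom of the well with more than 20 N (contact force between gauge and block above 20 N or contact force between gauge and well_floor_c0 above 20 N).
It fails at once if the gauge is pushed on the stand with more than 20 N (contact force between gauge and stand above 20 N).
It fails at once if anything touches the collar with over 1 N while the gauge is out of the narrow well, or the fingers do so at any time (contact force between the fingers and collar above 1 N or (contact force between collar and anything else above 1 N and (not (z of gauge in the frame of well below 0 m) or horizontal distance between gauge and well above 0.02 m))).
It fails at once if the beaker, the tube or the dropper bottle is pushed more than 20 mm from its place (distance of any of beaker, tube, drop_bottle from where it was at the start of the episode above 0.02 m).
It also fails if it takes over 72 s, if anything falls off the work surface, if the arm or the gripper's body presses on something with over 40 N, if the wrist force passes 120 N, or if a joint passes its speed limit or range.

## Working session

There is one attempt and no reset: what is moved stays moved. The work goes in short steps, Python scripts to look and compute and a tool call to move; the robot and the scene stay as the last step left them, time stands still between calls to the robot, and variables do not carry over. Pictures are saved under pics/ and viewed, and the job is handed in when it is done.

Besides the shell and the picture viewer there is one more tool, called by a JSON object that holds its "name" and its "arguments". apply_moves: Moves the arm, as the interface text tells. Shift numbers are shares of 0.1 m and turn numbers shares of 180 degrees, none past 1 either way. Its arguments: {"type":"object","properties":{"series":{"type":"array","items":{"type":"object","properties":{"dx":{"type":"number","minimum":-1,"maximum":1},"dy":{"type":"number","minimum":-1,"maximum":1},"dz":{"type":"number","minimum":-1,"maximum":1},"ax":{"type":"number","minimum":-1,"maximum":1},"ay":{"type":"number","minimum":-1,"maximum":1},"az":{"type":"number","minimum":-1,"maximum":1}}}},"grip":{"type":"number"},"grip_force":{"type":"number"}},"required":["series"]}

```bash
mkdir -p pics; python3 - <<'E'
from bench import observe, eyes
import cv2
print(observe())
for n in ["scene","top","wrist"]:
    im=eyes.grab_frame(n); cv2.imwrite(f"pics/{n}0.png",im[:,:,::-1]); print(n,eyes.calibration(n))
E
```

```text
{'time': 0.0, 'qpos': array([-1.20199951e+00,  3.14236568e-01, -4.80664146e-02,  1.21017584e+00,
        1.45195660e-05,  1.57078243e+00]), 'qvel': array([ 0.00105903,  0.00011888, -0.00061099,  0.00104484,  0.00063318,
        0.00041248]), 'tau': array([-8.44983915e-04, -5.39589179e+01,  3.39750552e+01,  1.90197432e-02,
       -4.87417656e-04, -2.74500542e-05]), 'position': array([ 0.21608211, -0.55908911,  0.20373381]), 'tcp_rot': array([-1.36041807,  0.93437959, -0.93210293]), 'wrist_force': array([-0.06307609,  0.27390432,  0.97142234]), 'torque': array([-0.0307352 ,  0.02912443,  0.00116515]), 'finger_gap': 0.0854066296198996}
scene {'intrinsics': array([[464.62364721,   0.        , 313.35478058],
       [  0.        , 464.62364721, 238.00472512],
       [  0.        ,   0.        ,   1.        ]]), 'eye': array([0.26217482, 0.37994108, 0.6091861 ]), 'orientation': array([ 0.30762686, -1.20740201, -2.41431805])}
top {'intrinsics': array([[522.07531901,   0.        , 322.03684969],
       [  0.        , 522.07531901, 239.15870332],
       [  0.        ,   0.        ,   1.        ]]), 'eye': array([ 0.51272927, -0.24806227,  0.94576474]), 'orientation': array([ 0.09009141, -0.07633698, -1.58776744])}
wrist {'intrinsics': array([[332.48649894,   0.        , 320.42133244],
       [  0.        , 332.48649894, 243.4643388 ],
       [  0.        ,   0.        ,   1.        ]]), 'tool_from_camera': array([[ 9.99999804e-01,  3.84107487e-04,  4.95053871e-04,
        -1.80476564e-04],
       [ 3.42145667e-04,  3.27160549e-01, -9.44968708e-01,
        -1.68437716e-01],
       [-5.24931652e-04,  9.44968692e-01,  3.27160353e-01,
         8.37811497e-02],
       [ 0.00000000e+00,  0.00000000e+00,  0.00000000e+00,
         1.00000000e+00]])}
```

View pics/scene0.png

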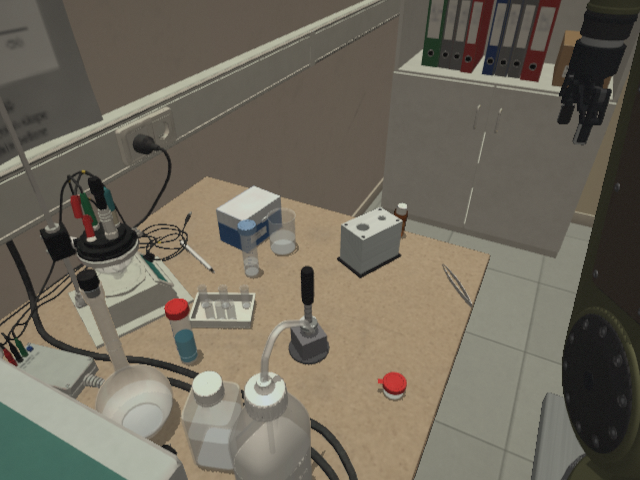

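View pics/top0.png

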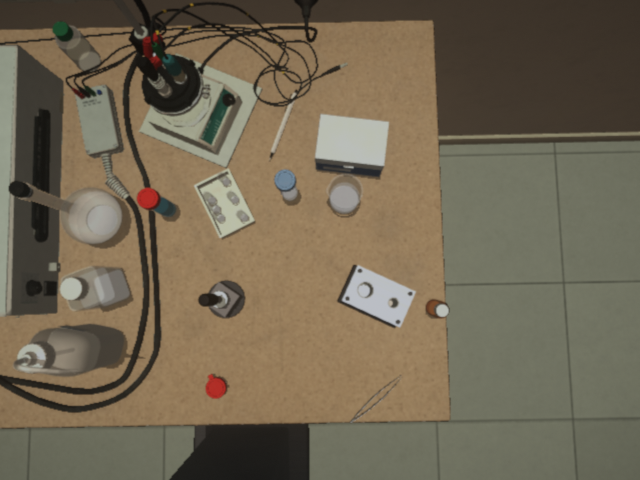

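View pics/wrist0.png

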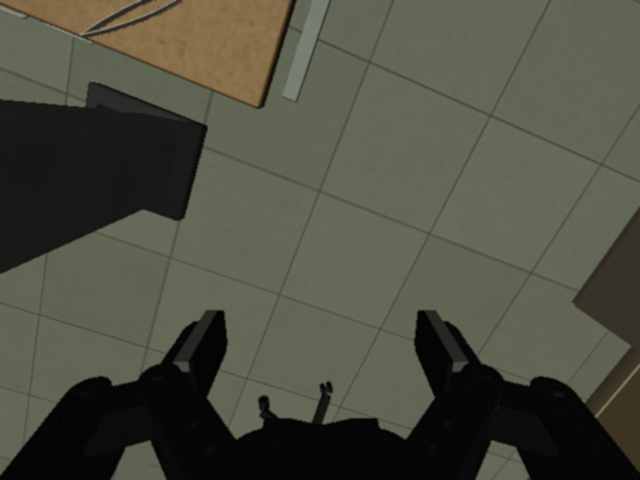

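The gauge in its stand is at about (222,299) in the top view. The block is at about (378,295), with the wide well at (365,290) and the narrow one at (393,302). The bottle is at (438,309).

```bash
cat > h.py <<'E'
import numpy as np, cv2
from scipy.spatial.transform import Rotation as R
from bench import observe, eyes
def cam(n,st=None):
    c=eyes.calibration(n)
    if n=="wrist":
        st=st or observe()
        T=np.eye(4);T[:3,:3]=R.from_rotvec(st["tcp_rot"]).as_matrix();T[:3,3]=st["position"]
        T=T@c["tool_from_camera"]; return c["intrinsics"],T[:3,:3],T[:3,3]
    return c["intrinsics"],R.from_rotvec(c["orientation"]).as_matrix(),c["eye"]
def ray(cm,u,v):
    K,Rm,e=cm; d=Rm@np.array([(u-K[0,2])/K[0,0],-(v-K[1,2])/K[1,1],-1]); return e,d
def onz(cm,u,v,z):
    e,d=ray(cm,u,v); return e+d*(z-e[2])/d[2]
def proj(cm,p):
    K,Rm,e=cm; q=Rm.T@(np.array(p)-e); return K[0,0]*q[0]/-q[2]+K[0,2], -K[1,1]*q[1]/-q[2]+K[1,2]
E
python3 - <<'E'
from h import *
t=cv2.imread("pics/top0.png"); s=cv2.imread("pics/scene0.png")
a=cv2.resize(t[230:350,170:270],None,fx=5,fy=5,interpolation=cv2.INTER_CUBIC)
cv2.imwrite("pics/topg.png",a)
a=cv2.resize(t[240:350,325:465],None,fx=5,fy=5,interpolation=cv2.INTER_CUBIC)
cv2.imwrite("pics/topb.png",a)
a=cv2.resize(s[190:370,280:440],None,fx=3,fy=3,interpolation=cv2.INTER_CUBIC)
cv2.imwrite("pics/sb.png",a)
E
```

```text
(no output)
```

View pics/topg.png

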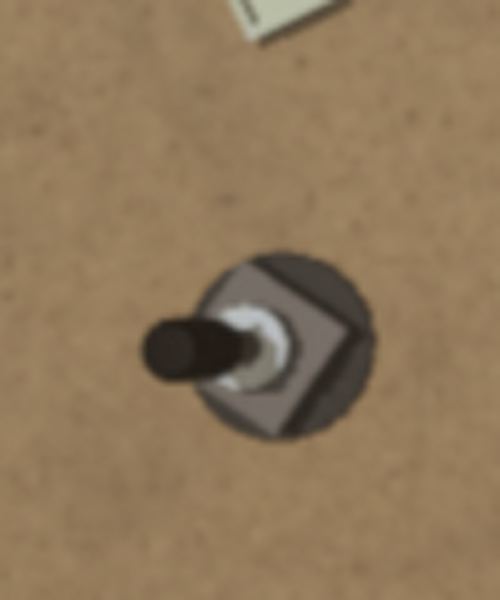

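View pics/topb.png

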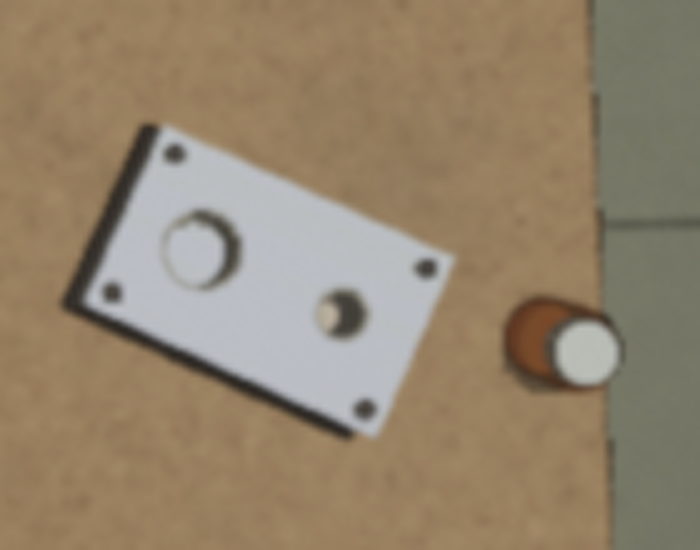

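View pics/sb.png

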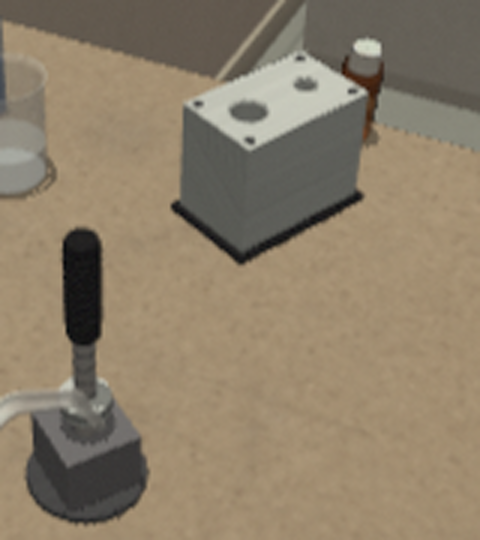

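```bash
python3 - <<'E'
from h import *
T=cam("top");S=cam("scene")
f=lambda u,v,ox,oy:(ox+(u+.5)/5-.5,oy+(v+.5)/5-.5)
def p(n,u,v,ox,oy,z):
    q=onz(T,*f(u,v,ox,oy),z); print(n,q.round(4)); return q
p("handle top",171,349,170,230,.173)
p("standfoot",284,346,170,230,.006)
c=np.mean([[248,258],[353,328],[277,437],[187,340]],0);p("standtop",*c,170,230,.042)
w=p("narrow",342,314,325,240,.09);ww=p("wide",201,250,325,240,.09)
print(np.linalg.norm(w-ww),np.degrees(np.arctan2(*(ww-w)[[1,0]])))
c=np.mean([[160,125],[455,258],[378,437],[84,303]],0);p("blk",*c,325,240,.09)
# scene
g=lambda u,v:(280+(u+.5)/3-.5,190+(v+.5)/3-.5)
print("narrow s",onz(S,*g(306,84),.09),"wide s",onz(S,*g(249,110),.09),"handle s",onz(S,*g(83,236),.173))
print("tool axes\n",R.from_rotvec(observe()["tcp_rot"]).as_matrix())
E
```

```text
handle top [ 0.5088 -0.0662  0.173 ]
standfoot [ 0.5083 -0.0675  0.006 ]
standtop [ 0.5104 -0.0683  0.042 ]
narrow [ 0.498  -0.3549  0.09  ]
wide [ 0.5196 -0.3096  0.09  ]
0.050105365927132 64.54506232971792
blk [ 0.5092 -0.3316  0.09  ]
narrow s [ 0.49851538 -0.35556119  0.09      ] wide s [ 0.52056705 -0.31115918  0.09      ] handle s [ 0.50989828 -0.06766516  0.173     ]
tool axes
 [[ 3.60475805e-01 -5.33239763e-04  9.32768412e-01]
 [-9.32767582e-01  1.24492666e-03  3.60476196e-01]
 [-1.35344851e-03 -9.99999083e-01 -4.86228242e-05]]
```

{"name": "apply_moves", "arguments": {"series": [{"dx": -0.35,"dz": 0.35,"dy": -0.2},{"dx": -0.7,"dz": 0.7,"dy": -0.4},{"dx": -1,"dz": 1,"dy": -0.5}]}}

```text
invalid input at $.series[0]: expected keys dx, dy, dz, ax, ay, az
```

```bash
python3 - <<'E'
from h import *
s=observe();print(s["time"],s["qpos"].round(3),s["position"].round(4))
print(R.from_rotvec(s["tcp_rot"]).as_matrix().round(3))
E
```

```text
0.15 [-1.202  0.314 -0.048  1.21  -0.     1.571] [ 0.2161 -0.5592  0.2039]
[[ 0.36  -0.001  0.933]
 [-0.933  0.001  0.36 ]
 [-0.001 -1.    -0.   ]]
```

All six keys are needed.

{"name": "apply_moves", "arguments": {"series": [{"dx": -0.35,"dy": -0.2,"dz": 0.35,"ax": 0,"ay": 0,"az": 0},{"dx": -0.7,"dy": -0.4,"dz": 0.7,"ax": 0,"ay": 0,"az": 0},{"dx": -1,"dy": -0.5,"dz": 1,"ax": 0,"ay": 0,"az": 0},{"dx": -1,"dy": -0.5,"dz": 1,"ax": 0,"ay": 0,"az": 0}]}}

```text
time: 0.48
position: [0.2744, -0.4277, 0.2557]
tcp_rot: [-1.361, 0.932, -0.933]
wrist_force: [0.4, -0.6, 0.1]
finger_gap: 0.0852
```

```bash
python3 - <<'E'
from h import *
s=observe();print(s["time"],s["qpos"].round(3),s["position"].round(4))
print(R.from_rotvec(s["tcp_rot"]).as_matrix().round(3))
E
```

```text
0.4833 [-1.001e+00  1.240e-01 -1.700e-01  1.277e+00  1.000e-03  1.771e+00] [ 0.2744 -0.4277  0.2557]
[[ 0.361  0.001  0.932]
 [-0.932  0.001  0.361]
 [-0.    -1.     0.001]]
```

{"name": "apply_moves", "arguments": {"series": [{"dx": -0.7,"dy": 0,"dz": 1,"ax": 0,"ay": -0.038,"az": 0},{"dx": -0.7,"dy": 0,"dz": 1,"ax": 0,"ay": -0.076,"az": 0},{"dx": -0.7,"dy": 0,"dz": 1,"ax": 0,"ay": -0.115,"az": 0},{"dx": -0.7,"dy": 0,"dz": 1,"ax": 0,"ay": -0.153,"az": 0},{"dx": -0.7,"dy": 0,"dz": 1,"ax": 0,"ay": -0.191,"az": 0},{"dx": -0.7,"dy": 0,"dz": 1,"ax": 0,"ay": -0.229,"az": 0},{"dx": -0.7,"dy": 0,"dz": 1,"ax": 0,"ay": -0.268,"az": 0},{"dx": -0.7,"dy": 0,"dz": 1,"ax": 0,"ay": -0.306,"az": 0},{"dx": -0.7,"dy": 0,"dz": 1,"ax": 0,"ay": -0.344,"az": 0},{"dx": -0.7,"dy": 0,"dz": 1,"ax": 0,"ay": -0.3824,"az": 0}]}}

```text
time: 1.32
position: [0.3414, -0.3288, 0.2544]
tcp_rot: [-1.57, -0.004, 0.005]
wrist_force: [0.9, -0.2, -0.0]
finger_gap: 0.0854
```

```bash
python3 - <<'E'
from h import *
s=observe();print(s["time"],s["qpos"].round(3),s["position"].round(4))
print(R.from_rotvec(s["tcp_rot"]).as_matrix().round(3))
im=eyes.grab_frame("wrist"); cv2.imwrite("pics/w1.png",im[:,:,::-1])
E
```

```text
1.3167 [-0.766  0.059 -0.244  1.268 -0.     0.799] [ 0.3414 -0.3288  0.2544]
[[ 1.    -0.    -0.005]
 [ 0.005  0.     1.   ]
 [-0.    -1.     0.   ]]
```

View pics/w1.png

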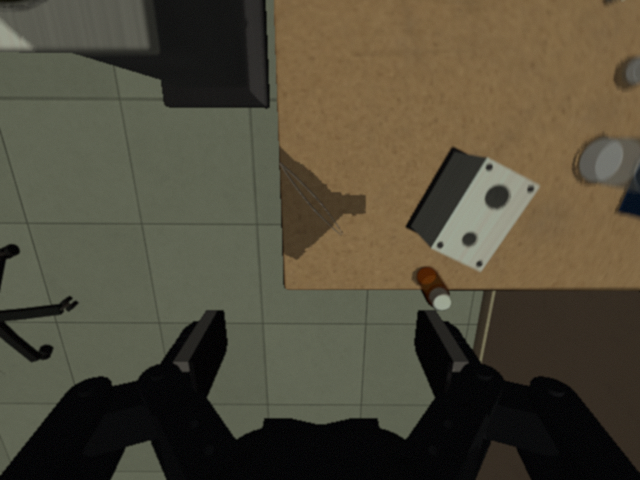

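{"name": "apply_moves", "arguments": {"series": [{"dx": 0.35,"dy": 0,"dz": 0,"ax": 0,"ay": 0,"az": 0},{"dx": 0.7,"dy": 0,"dz": 0,"ax": 0,"ay": 0,"az": 0},{"dx": 1,"dy": 0,"dz": 0,"ax": 0,"ay": 0,"az": 0}]}}

```text
time: 1.62
position: [0.443, -0.3291, 0.2546]
tcp_rot: [-1.571, 0.003, -0.004]
wrist_force: [0.6, -1.1, 0.6]
finger_gap: 0.0851
```

{"name": "apply_moves", "arguments": {"series": [{"dx": 0.28,"dy": 0,"dz": -0.13,"ax": 0,"ay": 0.0,"az": 0},{"dx": 0.56,"dy": 0,"dz": -0.25,"ax": 0,"ay": 0.0015,"az": 0},{"dx": 0.56,"dy": 0,"dz": -0.25,"ax": 0,"ay": 0.0015,"az": 0},{"dx": 0.56,"dy": 0,"dz": -0.25,"ax": 0,"ay": 0.0015,"az": 0}]}}

```text
time: 1.95
position: [0.4981, -0.354, 0.2531]
tcp_rot: [-1.57, 0.007, -0.004]
wrist_force: [-0.5, 0.1, -0.2]
finger_gap: 0.0854
```

```bash
python3 - <<'E'
from h import *
s=observe();print(s["time"],s["qpos"].round(3),s["position"].round(4),abs(s["qvel"]).max())
print(R.from_rotvec(s["tcp_rot"]).as_matrix().round(4))
im=eyes.grab_frame("wrist"); cv2.imwrite("pics/w2.png",im[:,:,::-1])
np.save("w2.npy",np.r_[s["position"],s["tcp_rot"]])
print(proj(cam("wrist",s),[.498,-.355,.09]))
E
```

```text
1.95 [-0.618  0.325  0.078  1.326 -0.     0.96 ] [ 0.4981 -0.354   0.2531] 0.04824413860778973
[[ 1.     -0.0019  0.0066]
 [-0.0066  0.0013  1.    ]
 [-0.0019 -1.      0.0013]]
(np.float64(321.3261031101258), np.float64(216.68858909770836))
```

View pics/w2.png

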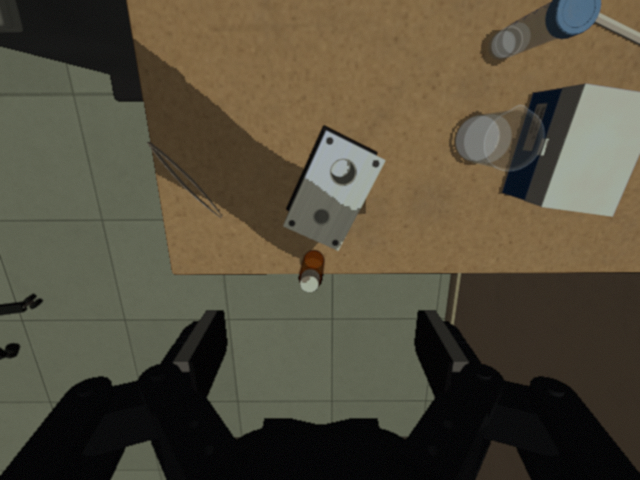

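The narrow well shows at about (321,216), as predicted from the top view. Next I go to the gauge.

{"name": "apply_moves", "arguments": {"series": [{"dx": 0.04,"dy": 0,"dz": 0.35,"ax": 0,"ay": 0,"az": 0},{"dx": 0.04,"dy": 0,"dz": 0.7,"ax": 0,"ay": 0,"az": 0},{"dx": 0.04,"dy": 0,"dz": 1,"ax": 0,"ay": 0,"az": 0}]}}

```text
time: 2.25
position: [0.5005, -0.2526, 0.2547]
tcp_rot: [-1.57, 0.007, -0.006]
wrist_force: [0.3, -0.1, 0.5]
finger_gap: 0.0855
```

{"name": "apply_moves", "arguments": {"series": [{"dx": 0.04,"dy": 0,"dz": 0.35,"ax": 0,"ay": 0,"az": 0},{"dx": 0.04,"dy": 0,"dz": 0.7,"ax": 0,"ay": 0,"az": 0},{"dx": 0.04,"dy": 0,"dz": 1,"ax": 0,"ay": 0,"az": 0}]}}

```text
time: 2.5
position: [0.5049, -0.1522, 0.2551]
tcp_rot: [-1.571, 0.005, -0.006]
wrist_force: [0.7, 0.1, 0.1]
finger_gap: 0.0857
```

{"name": "apply_moves", "arguments": {"series": [{"dx": 0.03,"dy": 0,"dz": 0.35,"ax": 0,"ay": 0,"az": 0},{"dx": 0.03,"dy": 0,"dz": 0.7,"ax": 0,"ay": -0.0015,"az": 0},{"dx": 0.03,"dy": 0,"dz": 0.87,"ax": 0,"ay": -0.0015,"az": 0},{"dx": 0.03,"dy": 0,"dz": 0.87,"ax": 0,"ay": -0.0015,"az": 0},{"dx": 0.03,"dy": 0,"dz": 0.87,"ax": 0,"ay": -0.0015,"az": 0}]}}

```text
time: 2.92
position: [0.509, -0.0668, 0.2552]
tcp_rot: [-1.571, -0.001, -0.0]
wrist_force: [0.1, -0.0, -0.1]
finger_gap: 0.0854
```

```bash
python3 - <<'E'
from h import *
s=observe();print(s["time"],s["qpos"].round(3),s["position"].round(4),abs(s["qvel"]).max())
print(R.from_rotvec(s["tcp_rot"]).as_matrix().round(4))
im=eyes.grab_frame("wrist"); cv2.imwrite("pics/w3.png",im[:,:,::-1])
np.save("w3.npy",np.r_[s["position"],s["tcp_rot"]])
c=cam("wrist",s)
for z in (.173,.108,.042,0): print(z,proj(c,[.509,-.067,z]))
a=im[100:300,220:420,::-1];cv2.imwrite("pics/w3c.png",cv2.resize(a,None,fx=3,fy=3,interpolation=cv2.INTER_CUBIC))
a=cv2.imread("pics/w2.png")[100:300,220:420];cv2.imwrite("pics/w2c.png",cv2.resize(a,None,fx=3,fy=3,interpolation=cv2.INTER_CUBIC))
E
```

```text
2.9167 [-1.300e-01  1.330e-01 -1.600e-01  1.277e+00 -1.000e-03  1.441e+00] [ 0.509  -0.0668  0.2552] 0.03463461034058821
[[ 1.e+00  5.e-04 -1.e-04]
 [ 1.e-04 -6.e-04  1.e+00]
 [ 5.e-04 -1.e+00 -6.e-04]]
0.173 (np.float64(321.29744833061915), np.float64(240.95461154104382))
0.108 (np.float64(321.10644432384356), np.float64(219.7129606834047))
0.042 (np.float64(320.9743337805526), np.float64(205.02088127327946))
0 (np.float64(320.91031133056293), np.float64(197.90091267844033))
```

View pics/w3c.png

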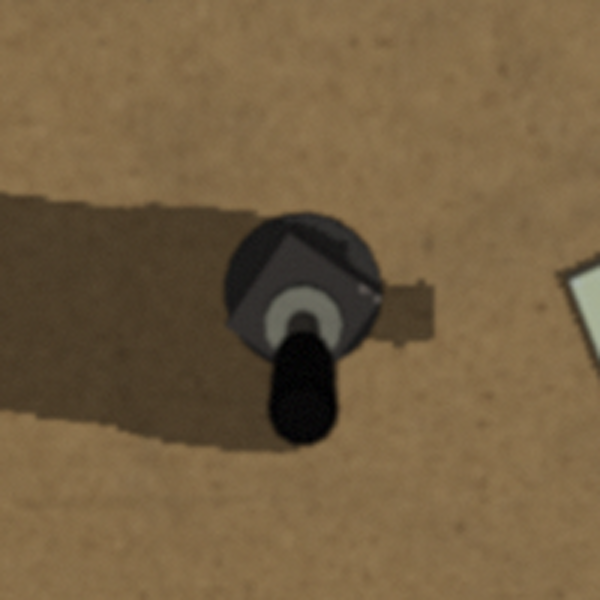

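View pics/w2c.png

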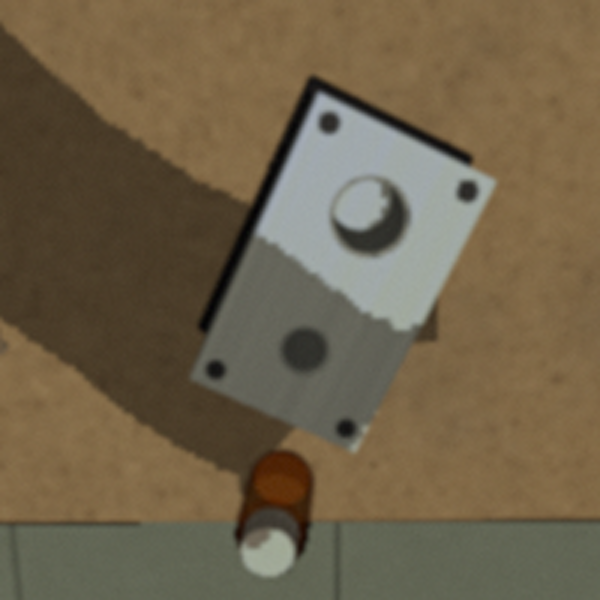

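```bash
python3 - <<'E'
from h import *
def wc(n):
    a=np.load(n);return cam("wrist",dict(position=a[:3],tcp_rot=a[3:]))
f=lambda u,v:(220+(u+.5)/3-.5,100+(v+.5)/3-.5)
c=wc("w3.npy")
print("handle top",onz(c,*f(302,411),.173)); print("foot",onz(c,*f(303,290),.006)); 
im=cv2.imread("pics/w3.png").astype(int)
m=(im.sum(2)<60).astype(np.uint8); m[:100]=0;m[300:]=0;m[:,:280]=0;m[:,380:]=0
cs,_=cv2.findContours(m,0,1)
for k in cs:
    if cv2.contourArea(k)>50: print(cv2.boundingRect(k), cv2.contourArea(k))
c=wc("w2.npy")
print("narrow",onz(c,*f(304,350),.09),"wide",onz(c,*f(370,216),.09))
for q in [(329,122),(467,190),(215,369),(346,428)]: print("screw",onz(c,*f(*q),.09))
print("blk",np.mean([onz(c,*f(*q),.09) for q in [(329,122),(467,190),(215,369),(346,428)]],0))
T=cam("top");g=lambda u,v:(325+(u+.5)/5-.5,240+(v+.5)/5-.5)
print("blk top screws",np.mean([onz(T,*g(*q),.09) for q in [(174,153),(426,268),(364,409),(111,292)]],0))
E
```

```text
handle top [ 0.50823492 -0.06341528  0.173     ]
foot [ 0.50868044 -0.06379337  0.006     ]
(310, 211, 22, 37) 616.0
narrow [ 0.49766565 -0.35461785  0.09      ] wide [ 0.51956158 -0.30964879  0.09      ]
screw [ 0.50609848 -0.28015682  0.09      ]
screw [ 0.55090795 -0.3015599   0.09      ]
screw [ 0.46697972 -0.36114382  0.09      ]
screw [ 0.51223037 -0.38289652  0.09      ]
blk [ 0.50905413 -0.33143927  0.09      ]
blk top screws [ 0.50939344 -0.33131224  0.09      ]
```

{"name": "apply_moves", "arguments": {"series": [{"dx": 0,"dy": 0.25,"dz": 0.018,"ax": 0,"ay": 0,"az": 0},{"dx": 0,"dy": 0.5,"dz": 0.018,"ax": 0,"ay": 0,"az": 0},{"dx": 0,"dy": 0.75,"dz": 0.018,"ax": 0,"ay": 0,"az": 0},{"dx": 0,"dy": 1,"dz": 0.018,"ax": 0,"ay": 0,"az": 0},{"dx": 0,"dy": 1,"dz": 0.018,"ax": 0,"ay": 0,"az": 0}]}}

```text
time: 3.38
position: [0.5062, -0.0665, 0.1502]
tcp_rot: [-1.57, 0.009, 0.003]
wrist_force: [-0.6, 0.1, -0.5]
finger_gap: 0.0852
```

```bash
python3 - <<'E'
from h import *
s=observe();print(s["time"],s["position"].round(4),s["wrist_force"])
im=eyes.grab_frame("wrist"); cv2.imwrite("pics/w4.png",im[:,:,::-1])
im=eyes.grab_frame("scene"); cv2.imwrite("pics/s4.png",cv2.resize(im[200:400,220:420,::-1],None,fx=3,fy=3))
E
```

```text
3.3833 [ 0.5062 -0.0665  0.1502] [-0.60144151  0.07219768 -0.49806062]
```

View pics/w4.png

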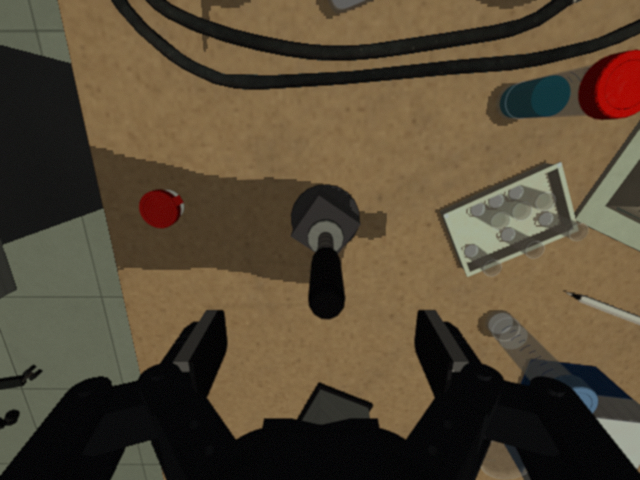

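View pics/s4.png

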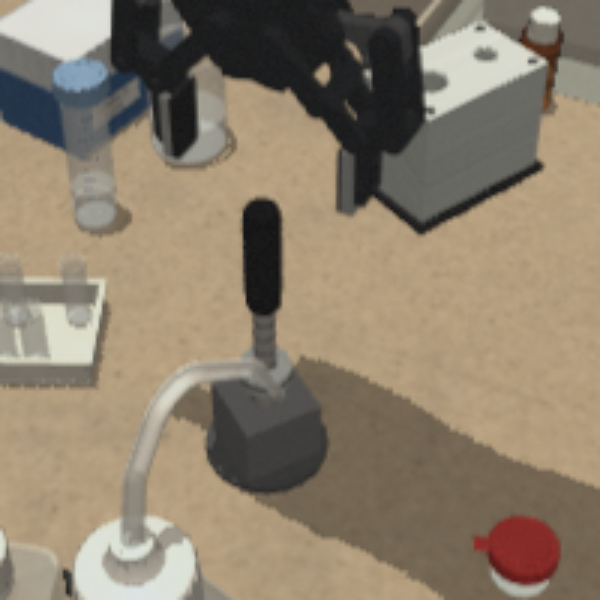

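```bash
python3 - <<'E'
from h import *
s=observe();print(s["time"],s["position"].round(4),s["tcp_rot"],s["qpos"],s["qvel"])
A=R.from_rotvec(s["tcp_rot"]).as_matrix();print(A.round(4))
c=cam("wrist",s);S=cam("scene")
p=s["position"]
for q in [p,p+[0,0,-.008],p+[.0425,0,-.008],p-[.0425,0,.008],p+[.0425,0,.005],np.array([.5085,-.065,.173])]:
    u=proj(S,q); print(q,"wrist",np.round(proj(c,q),1),"scene",np.round(u,1),"crop",(u[0]-220)*3,(u[1]-200)*3)
E
```

```text
3.4833 [ 0.5091 -0.0665  0.1545] [-1.57077456e+00  3.62025084e-03 -7.22305366e-04] [-1.29648685e-01  1.80297743e-01 -3.35934829e-01  1.05639608e+00
 -2.15962331e-04  1.44391241e+00] [ 0.0079166  -0.01870226  0.04952109  0.00869315  0.0014451   0.00058498]
[[ 1.     -0.0018  0.0028]
 [-0.0028  0.      1.    ]
 [-0.0018 -1.      0.    ]]
[ 0.50908347 -0.06645219  0.15451087] wrist [321.7 287.4] scene [307.6 278.6] crop 262.94076955709374 235.79533094059366
[ 0.50908347 -0.06645219  0.14651087] wrist [321.7 281.2] scene [307.7 282.7] crop 263.20948938882907 247.9820913465653
[ 0.55158347 -0.06645219  0.14651087] wrist [394.5 281.1] scene [282.9 274. ] crop 188.7116062745477 222.13123580136227
[ 0.46658347 -0.06645219  0.14651087] wrist [249.  281.4] scene [333.8 291.7] crop 341.2580942797583 275.0650516428326
[ 0.55158347 -0.06645219  0.15951087] wrist [399.4 291.4] scene [282.5 267.5] crop 187.44812732367836 202.40816204616726
[ 0.5085 -0.065   0.173 ] wrist [320.7 301.3] scene [307.3 269.7] crop 261.9505544124753 209.08196326020237
```

```bash
python3 - <<'E'
from h import *
im=eyes.grab_frame("scene")[:,:,::-1]; 
b=np.clip(im[150:330,230:370].astype(float)*1.8,0,255).astype(np.uint8)
cv2.imwrite("pics/s5.png",cv2.resize(b,None,fx=4,fy=3.3,interpolation=cv2.INTER_CUBIC))
w=cv2.imread("pics/w4.png")[280:480,130:510]; w=np.clip(w.astype(float)*2.5,0,255).astype(np.uint8)
cv2.imwrite("pics/w4b.png",cv2.resize(w,None,fx=2,fy=2,interpolation=cv2.INTER_CUBIC))
print(observe()["position"])
E
```

```text
[ 0.51029637 -0.06638234  0.15567171]
```

View pics/s5.png

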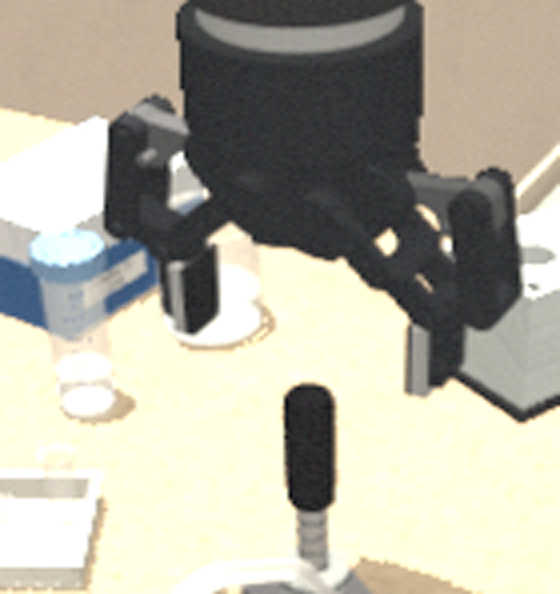

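View pics/w4b.png

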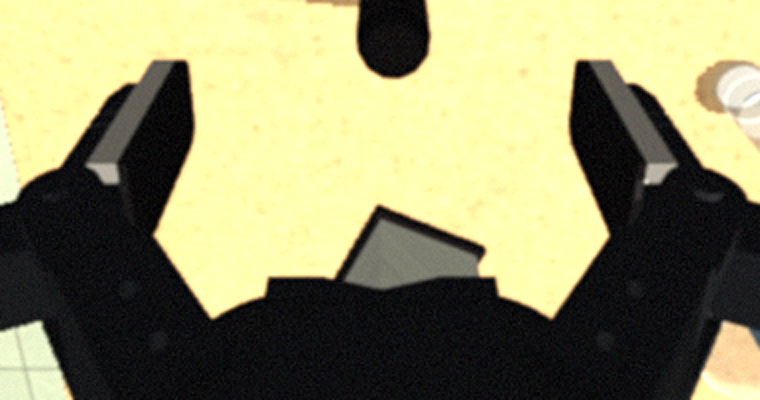

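The pictures show the open fingertips about 40 mm behind the TCP, farther back than the text says. I'll close partway, still above the handle, to see where the tips go.

{"name": "apply_moves", "arguments": {"series": [{"dx": 0,"dy": -0.15,"dz": 0,"ax": 0,"ay": 0,"az": 0},{"dx": 0,"dy": -0.15,"dz": 0,"ax": 0,"ay": 0,"az": 0},{"dx": 0,"dy": -0.15,"dz": 0,"ax": 0,"ay": 0,"az": 0},{"dx": 0,"dy": -0.15,"dz": 0,"ax": 0,"ay": 0,"az": 0},{"dx": 0,"dy": -0.15,"dz": 0,"ax": 0,"ay": 0,"az": 0},{"dx": 0,"dy": -0.15,"dz": 0,"ax": 0,"ay": 0,"az": 0},{"dx": 0,"dy": -0.15,"dz": 0,"ax": 0,"ay": 0,"az": 0},{"dx": 0,"dy": -0.15,"dz": 0,"ax": 0,"ay": 0,"az": 0}], "grip": -0.2, "grip_force": 25}}

```text
time: 4.2
position: [0.5099, -0.0653, 0.1693]
tcp_rot: [-1.571, 0.001, -0.0]
wrist_force: [-0.3, 0.1, -0.2]
finger_gap: 0.034
```

```bash
python3 - <<'E'
from h import *
s=observe();print(s["time"],s["position"].round(4),s["tcp_rot"].round(4),s["finger_gap"])
im=eyes.grab_frame("wrist"); b=np.clip(im[260:480,180:460,::-1].astype(float)*2.5,0,255).astype(np.uint8)
cv2.imwrite("pics/w6.png",cv2.resize(b,None,fx=2.5,fy=2.5,interpolation=cv2.INTER_CUBIC))
im=eyes.grab_frame("scene")[:,:,::-1]; 
b=np.clip(im[150:330,230:370].astype(float)*1.8,0,255).astype(np.uint8)
cv2.imwrite("pics/s6.png",cv2.resize(b,None,fx=3,fy=3,interpolation=cv2.INTER_CUBIC))
print(proj(cam("scene"),s["position"]))
E
```

```text
4.2 [ 0.5099 -0.0653  0.1693] [-1.5707e+00  9.0000e-04 -1.0000e-04] 0.034010779013706416
(np.float64(306.60641939216293), np.float64(271.22789085848683))
```

View pics/w6.png

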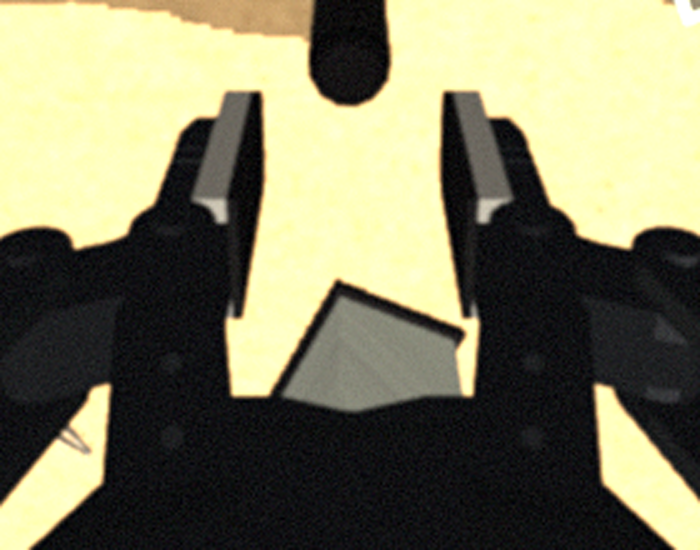

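View pics/s6.png

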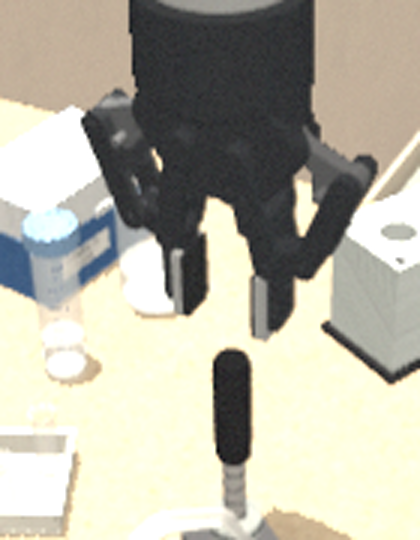

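Now the fingertips are at tool y ≈ -0.029 with a 34 mm gap, and both views agree. I'll descend 65 mm with this gap, centred on the handle.

{"name": "apply_moves", "arguments": {"series": [{"dx": -0.005,"dy": 0.15,"dz": 0.01,"ax": 0,"ay": 0,"az": 0},{"dx": -0.005,"dy": 0.3,"dz": 0.01,"ax": 0,"ay": 0,"az": 0},{"dx": -0.005,"dy": 0.45,"dz": 0.01,"ax": 0,"ay": 0,"az": 0},{"dx": -0.005,"dy": 0.6,"dz": 0.01,"ax": 0,"ay": 0,"az": 0},{"dx": -0.005,"dy": 0.65,"dz": 0.01,"ax": 0,"ay": 0,"az": 0},{"dx": -0.005,"dy": 0.65,"dz": 0.01,"ax": 0,"ay": 0,"az": 0},{"dx": -0.005,"dy": 0.65,"dz": 0.01,"ax": 0,"ay": 0,"az": 0},{"dx": -0.005,"dy": 0.65,"dz": 0.01,"ax": 0,"ay": 0,"az": 0}]}}

```text
time: 4.97
position: [0.5103, -0.0644, 0.1055]
tcp_rot: [-1.571, -0.0, -0.001]
wrist_force: [0.2, -0.3, -0.2]
finger_gap: 0.0341
```

```bash
cat >> h.py <<'E'
def shot(n,cam_,x0,y0,x1,y1,k,g=2.2):
    im=eyes.grab_frame(cam_)[:,:,::-1]; cv2.imwrite(f"pics/{n}_full.png",im)
    b=np.clip(im[y0:y1,x0:x1].astype(float)*g,0,255).astype(np.uint8)
    cv2.imwrite(f"pics/{n}.png",cv2.resize(b,None,fx=k,fy=k,interpolation=cv2.INTER_CUBIC)); return im
E
python3 - <<'E'
from h import *
s=observe();print(s["time"],s["position"].round(4),s["tcp_rot"].round(4),s["finger_gap"],s["wrist_force"])
shot("w7","wrist",200,200,440,440,2.5); shot("s7","scene",230,180,380,380,3,1.6)
E
```

```text
4.9667 [ 0.5103 -0.0644  0.1055] [-1.5709e+00 -4.0000e-04 -1.5000e-03] 0.03408058257976502 [ 0.23837946 -0.27073311 -0.18562903]
```

View pics/w7.png

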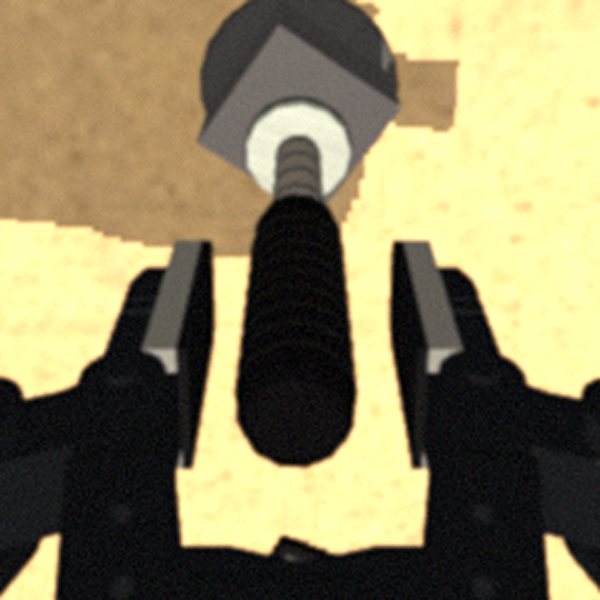

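View pics/s7.png

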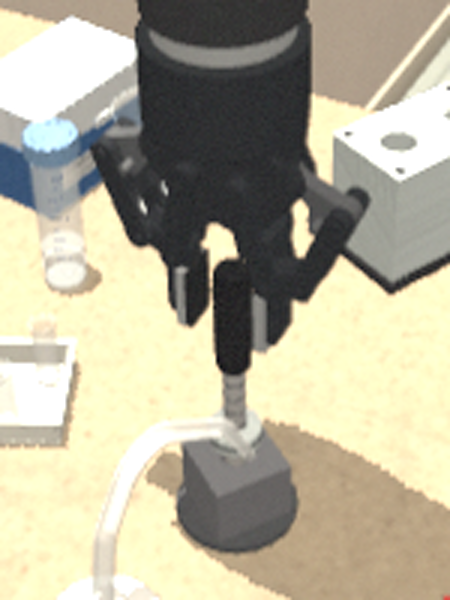

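{"name": "apply_moves", "arguments": {"series": [{"dx": -0.012,"dy": 0,"dz": 0,"ax": 0,"ay": 0,"az": 0},{"dx": -0.012,"dy": 0,"dz": 0,"ax": 0,"ay": 0,"az": 0},{"dx": -0.012,"dy": 0,"dz": 0,"ax": 0,"ay": 0,"az": 0},{"dx": -0.012,"dy": 0,"dz": 0,"ax": 0,"ay": 0,"az": 0}]}}

```text
time: 5.4
position: [0.5085, -0.0644, 0.1048]
tcp_rot: [-1.571, 0.0, -0.001]
wrist_force: [-0.3, -0.6, -0.5]
finger_gap: 0.0339
```

{"name": "apply_moves", "arguments": {"series": [{"dx": 0,"dy": 0,"dz": 0,"ax": 0,"ay": 0,"az": 0},{"dx": 0,"dy": 0,"dz": 0,"ax": 0,"ay": 0,"az": 0},{"dx": 0,"dy": 0,"dz": 0,"ax": 0,"ay": 0,"az": 0},{"dx": 0,"dy": 0,"dz": 0,"ax": 0,"ay": 0,"az": 0},{"dx": 0,"dy": 0,"dz": 0,"ax": 0,"ay": 0,"az": 0},{"dx": 0,"dy": 0,"dz": 0,"ax": 0,"ay": 0,"az": 0},{"dx": 0,"dy": 0,"dz": 0,"ax": 0,"ay": 0,"az": 0}], "grip": -1, "grip_force": 30}}

```text
time: 5.98
position: [0.5085, -0.0644, 0.1047]
tcp_rot: [-1.571, 0.0, -0.001]
wrist_force: [-0.1, -0.2, 1.5]
finger_gap: 0.018
```

```bash
python3 - <<'E'
from h import *
s=observe();print(s["time"],s["position"].round(4),s["tcp_rot"].round(4),s["finger_gap"],s["wrist_force"],s["torque"])
np.save("grasp.npy",np.r_[s["position"],s["tcp_rot"]])
shot("w8","wrist",200,200,440,440,2.5)
E
```

```text
5.9833 [ 0.5085 -0.0644  0.1047] [-1.5708e+00  3.0000e-04 -7.0000e-04] 0.018043893798885824 [-0.09672969 -0.16140692  1.47747944] [-0.00837322 -0.12635932 -0.0446641 ]
```

View pics/w8.png

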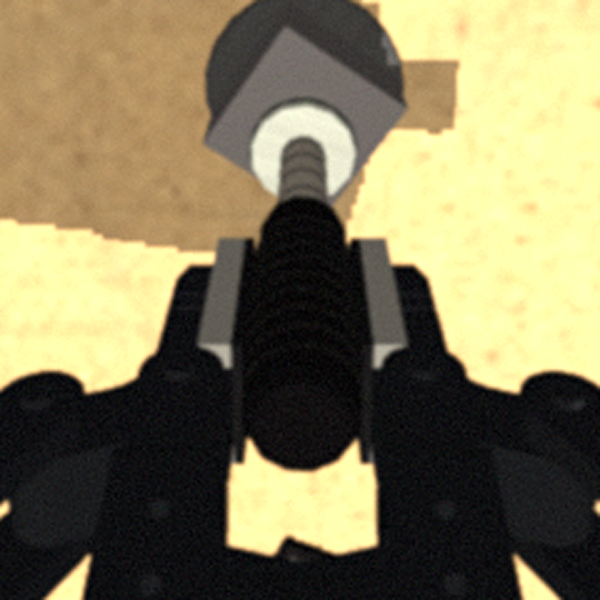

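{"name": "apply_moves", "arguments": {"series": [{"dx": 0,"dy": -0.05,"dz": 0,"ax": 0,"ay": 0,"az": 0},{"dx": 0,"dy": -0.12,"dz": 0,"ax": 0,"ay": 0,"az": 0},{"dx": 0,"dy": -0.22,"dz": 0,"ax": 0,"ay": 0,"az": 0},{"dx": 0,"dy": -0.33,"dz": 0,"ax": 0,"ay": 0,"az": 0},{"dx": 0,"dy": -0.45,"dz": 0,"ax": 0,"ay": 0,"az": 0},{"dx": 0,"dy": -0.6,"dz": 0,"ax": 0,"ay": 0,"az": 0},{"dx": 0,"dy": -0.8,"dz": 0,"ax": 0,"ay": 0,"az": 0},{"dx": 0,"dy": -1,"dz": 0,"ax": 0,"ay": 0,"az": 0},{"dx": 0,"dy": -1,"dz": 0,"ax": 0,"ay": 0,"az": 0}]}}

```text
time: 6.78
position: [0.5106, -0.0646, 0.2095]
tcp_rot: [-1.572, -0.004, -0.005]
wrist_force: [1.2, -0.7, -0.7]
finger_gap: 0.0182
```

{"name": "apply_moves", "arguments": {"series": [{"dx": -0.01,"dy": -0.03,"dz": -0.2,"ax": 0,"ay": 0,"az": 0},{"dx": -0.02,"dy": -0.06,"dz": -0.4,"ax": 0,"ay": 0,"az": 0},{"dx": -0.03,"dy": -0.09,"dz": -0.6,"ax": 0,"ay": 0,"az": 0},{"dx": -0.03,"dy": -0.12,"dz": -0.8,"ax": 0,"ay": 0,"az": 0},{"dx": -0.04,"dy": -0.12,"dz": -1,"ax": 0,"ay": 0,"az": 0},{"dx": -0.04,"dy": -0.12,"dz": -1,"ax": 0,"ay": 0,"az": 0}]}}

```text
time: 7.28
position: [0.504, -0.1673, 0.2166]
tcp_rot: [-1.573, 0.003, -0.003]
wrist_force: [-0.1, 0.6, -1.7]
finger_gap: 0.018
```

```bash
python3 - <<'E'
from h import *
s=observe();print(s["time"],s["position"].round(4),s["tcp_rot"].round(4),s["finger_gap"],s["wrist_force"],s["torque"])
shot("s9","scene",230,130,400,330,3,1.6); shot("w9","wrist",200,200,440,440,2.5);shot("t9","top",200,200,400,350,4,1.5)
E
```

```text
7.2833 [ 0.504  -0.1673  0.2166] [-1.5725  0.003  -0.0027] 0.01798802830014084 [-0.08987815  0.58312468 -1.73159875] [-0.03773861 -0.00936916  0.00790762]
```

View pics/s9.png

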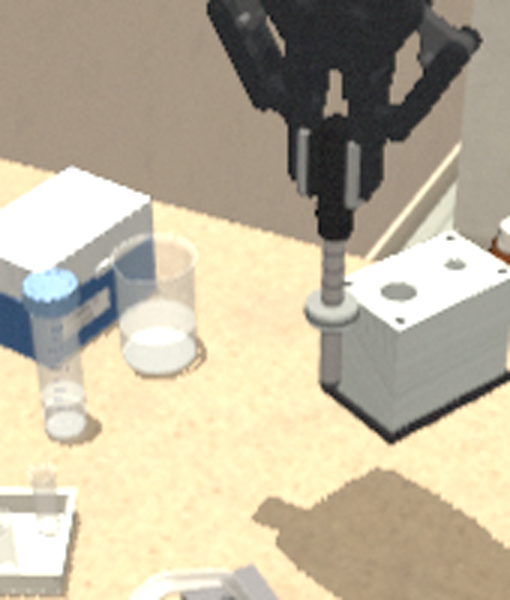

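View pics/w9.png

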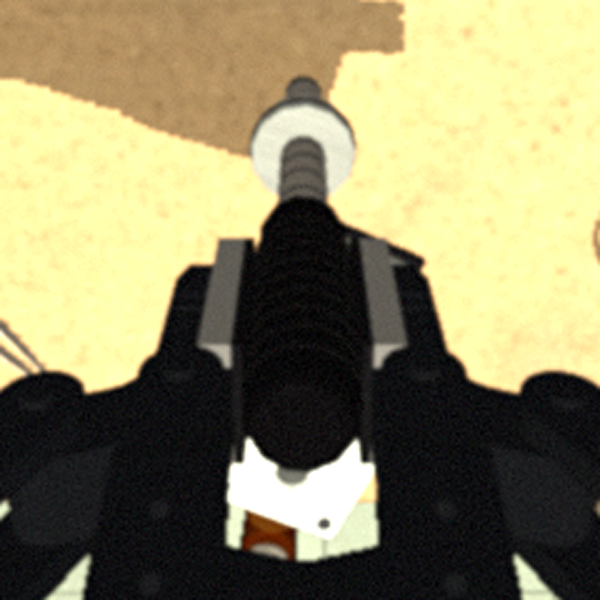

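View pics/t9.png

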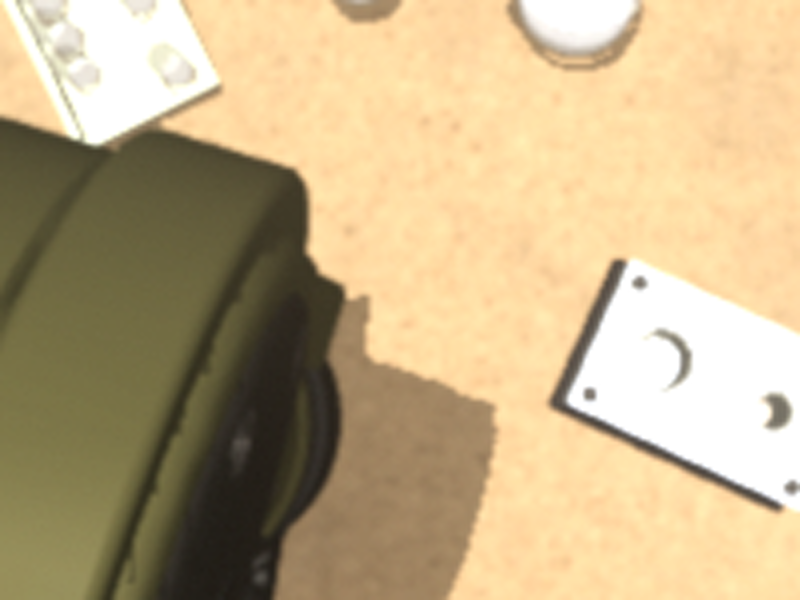

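```bash
python3 - <<'E'
from h import *
c=eyes.calibration("wrist");M=c["tool_from_camera"];C=(c["intrinsics"],M[:3,:3],M[:3,3])
f=lambda u,v:(200+(u+.5)/2.5-.5,200+(v+.5)/2.5-.5)
def ony(u,v,y):
    e,d=ray(C,*f(u,v)); return e+d*(y-e[1])/d[1]
print("tip near edge",ony(302,76,.0967)); print("tip near edge (y+.002 up)",ony(302,76,.0947))
print("handle top far edge",ony(303,468,-.068),"should be z0-.0095")
for h in (.05,.058):
  print("collar top: near edge, sides",ony(303,102,.0967-h)[2],ony(250,150,.0967-h)[[0,2]],ony(355,150,.0967-h)[[0,2]])
print("handle bottom near edge",ony(303,199,.0967-.1))
E
```

```text
tip near edge [-0.00068988  0.0967      0.00444055]
tip near edge (y+.002 up) [-0.00068979  0.0947      0.00504347]
handle top far edge [-0.0005594  -0.068      -0.00738568] should be z0-.0095
collar top: near edge, sides 0.01210532962659995 [-0.01518288 -0.00199263] [ 0.01406684 -0.00200639]
collar top: near edge, sides 0.014792499012729346 [-0.01464349  0.00121878] [0.01351857 0.00120553]
handle bottom near edge [-0.00047939 -0.0033      0.00655767]
```

{"name": "apply_moves", "arguments": {"series": [{"dx": -0.01,"dy": 0,"dz": -0.25,"ax": 0,"ay": 0,"az": 0},{"dx": -0.03,"dy": 0,"dz": -0.5,"ax": 0,"ay": 0,"az": 0},{"dx": -0.03,"dy": 0,"dz": -0.75,"ax": 0,"ay": 0,"az": 0},{"dx": -0.03,"dy": 0,"dz": -1,"ax": 0,"ay": 0,"az": 0}]}}

```text
time: 7.77
position: [0.5013, -0.264, 0.2166]
tcp_rot: [-1.57, -0.001, 0.001]
wrist_force: [0.3, -0.4, -0.5]
finger_gap: 0.0176
```

{"name": "apply_moves", "arguments": {"series": [{"dx": -0.03,"dy": 0,"dz": -0.25,"ax": 0,"ay": 0,"az": 0},{"dx": -0.03,"dy": 0,"dz": -0.5,"ax": 0,"ay": 0,"az": 0},{"dx": -0.03,"dy": 0,"dz": -0.75,"ax": 0,"ay": 0,"az": 0},{"dx": -0.03,"dy": 0,"dz": -1,"ax": 0,"ay": 0,"az": 0},{"dx": -0.03,"dy": 0.1,"dz": -1.12,"ax": 0,"ay": 0,"az": 0},{"dx": -0.03,"dy": 0.15,"dz": -1.12,"ax": 0,"ay": 0,"az": 0}]}}

```text
apply_moves: Invalid argument: series='[{"dx":-0.03,"dy":0,"dz":-0.25,"ax":0,"ay":0,"az":0},{"dx":-0.03,"dy":0,"dz":-0.5,"ax":0,"ay":0,"az":0},{"dx":-0.03,"dy":0,"dz":-0.75,"ax":0,"ay":0,"az":0},{"dx":-0.03,"dy":0,"dz":-1,"ax":0,"ay":0,"a...(316 chars total, truncated) does not match type={"type": "array", "items": {"type": "object", "properties": {"dx": {"type": "number", "minimum": -1, "maximum": 1}, "dy": {"type": "number", "minimum": -1, "maximum": 1}, "dz": {"type": "number", "minimum": -1, "maximum": 1}, "ax": {"type": "number", "minimum": -1, "maximum": 1}, "ay": {"type": "number", "minimum": -1, "maximum": 1}, "az": {"type": "number", "minimum": -1, "maximum": 1}}}}
```

```bash
python3 - <<'E'
from h import *
s=observe();print(s["time"],s["position"].round(4),s["tcp_rot"].round(4),s["finger_gap"],s["wrist_force"])
E
```

```text
7.7667 [ 0.5013 -0.264   0.2166] [-1.5703e+00 -9.0000e-04  1.1000e-03] 0.017635400338570438 [ 0.29371365 -0.40479924 -0.4726453 ]
```

{"name": "apply_moves", "arguments": {"series": [{"dx": -0.03,"dy": 0,"dz": -0.25,"ax": 0,"ay": 0,"az": 0},{"dx": -0.03,"dy": 0,"dz": -0.5,"ax": 0,"ay": 0,"az": 0},{"dx": -0.03,"dy": 0,"dz": -0.75,"ax": 0,"ay": 0,"az": 0},{"dx": -0.03,"dy": 0,"dz": -1,"ax": 0,"ay": 0,"az": 0}]}}

```text
time: 8.1
position: [0.4983, -0.3643, 0.2165]
tcp_rot: [-1.57, -0.0, 0.001]
wrist_force: [-0.0, -0.6, -0.9]
finger_gap: 0.0179
```

{"name": "apply_moves", "arguments": {"series": [{"dx": 0,"dy": 0.05,"dz": -0.12,"ax": 0,"ay": 0,"az": 0},{"dx": 0,"dy": 0.1,"dz": -0.15,"ax": 0,"ay": 0,"az": 0},{"dx": 0,"dy": 0.17,"dz": -0.15,"ax": 0,"ay": 0,"az": 0},{"dx": 0,"dy": 0.17,"dz": -0.15,"ax": 0,"ay": 0,"az": 0},{"dx": 0,"dy": 0.17,"dz": -0.15,"ax": 0,"ay": 0,"az": 0}]}}

```text
time: 8.52
position: [0.4978, -0.3774, 0.1987]
tcp_rot: [-1.569, 0.001, 0.002]
wrist_force: [-0.3, 0.6, -2.1]
finger_gap: 0.0181
```

```bash
python3 - <<'E'
from h import *
s=observe();print(s["time"],s["position"].round(4),s["tcp_rot"].round(4),s["finger_gap"],s["wrist_force"])
np.save("w10.npy",np.r_[s["position"],s["tcp_rot"]])
shot("w10","wrist",260,150,380,270,5,2.2); shot("s10","scene",300,120,440,300,3.3,1.3)
E
```

```text
8.5167 [ 0.4978 -0.3774  0.1987] [-1.5691e+00  6.0000e-04  1.8000e-03] 0.018106081224820044 [-0.34304447  0.61520468 -2.0884121 ]
```

View pics/w10.png

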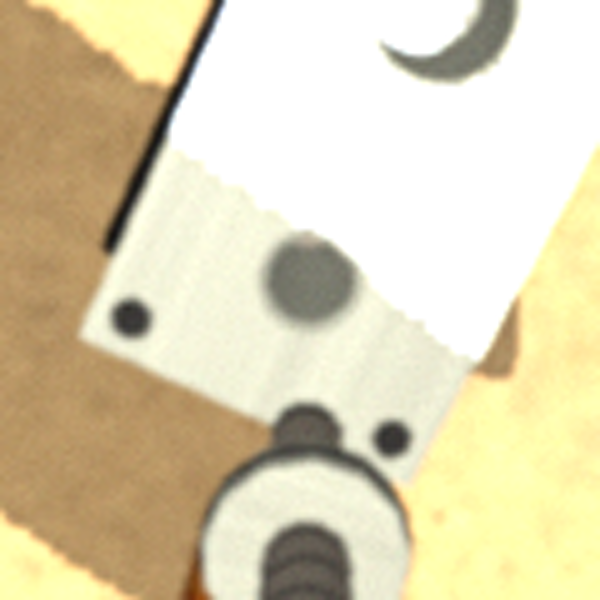

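View pics/s10.png

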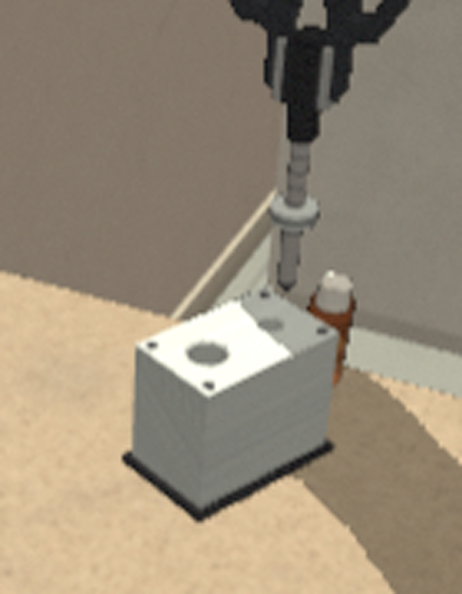

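```bash
python3 - <<'E'
from h import *
a=np.load("w10.npy");c=cam("wrist",dict(position=a[:3],tcp_rot=a[3:]))
f=lambda u,v:(260+(u+.5)/5-.5,150+(v+.5)/5-.5)
t=onz(c,*f(306.5,436.5),.103);w=onz(c,*f(310,280),.09);print(t,w,w-t, "tip-tcp",t-a[:3])
print(onz(c,*f(341,436.5),.103)-onz(c,*f(272,436.5),.103))
print("screws",[onz(c,*f(*q),.09) for q in [(131,318),(393,438)]])
print(np.degrees(np.linalg.norm(0)),R.from_rotvec(a[3:]).as_matrix().round(4))
s=observe();print(s["position"],s["tcp_rot"])
# scene: tip & well
S=cam("scene");g=lambda u,v:(300+(u+.5)/3.3-.5,120+(v+.5)/3.3-.5)
print("scene well",onz(S,*g(271,325),.09),"tip",onz(S,*g(287,286),.103))
E
```

```text
[ 0.4973346  -0.37841384  0.103     ] [ 0.49790721 -0.35469772  0.09      ] [ 0.00057262  0.02371612 -0.013     ] tip-tcp [-0.00050307 -0.00101868 -0.09570531]
[1.15217908e-02 9.33466122e-06 0.00000000e+00]
screws [array([ 0.46729669, -0.36133243,  0.09      ]), array([ 0.51249197, -0.38286356,  0.09      ])]
0.0 [[ 1.0e+00 -1.5e-03 -8.0e-04]
 [ 8.0e-04  1.7e-03  1.0e+00]
 [-1.5e-03 -1.0e+00  1.7e-03]]
[ 0.4983917  -0.37807619  0.19977576] [-1.57043721e+00 -5.73508983e-04  6.12081840e-04]
scene well [ 0.49773897 -0.35410535  0.09      ] tip [ 0.49817775 -0.37947047  0.103     ]
```

{"name": "apply_moves", "arguments": {"series": [{"dx": 0,"dy": 0,"dz": 0.08,"ax": 0,"ay": 0,"az": 0},{"dx": 0,"dy": 0,"dz": 0.16,"ax": 0,"ay": 0,"az": 0},{"dx": 0,"dy": 0,"dz": 0.244,"ax": 0,"ay": 0,"az": 0},{"dx": 0,"dy": 0,"dz": 0.244,"ax": 0,"ay": 0,"az": 0},{"dx": 0,"dy": 0,"dz": 0.244,"ax": 0,"ay": 0,"az": 0},{"dx": 0,"dy": 0,"dz": 0.244,"ax": 0,"ay": 0,"az": 0}]}}

```text
time: 9.12
position: [0.4983, -0.3548, 0.1999]
tcp_rot: [-1.571, -0.0, -0.0]
wrist_force: [0.1, 0.2, -0.7]
finger_gap: 0.0183
```

```bash
python3 - <<'E'
from h import *
s=observe();print(s["time"],s["position"].round(4),s["tcp_rot"].round(4),s["finger_gap"],s["wrist_force"])
np.save("w11.npy",np.r_[s["position"],s["tcp_rot"]])
shot("w11","wrist",260,150,380,270,5,2.2); shot("s11","scene",340,170,420,250,7,1.3)
print(observe()["position"].round(4))
E
```

```text
9.1167 [ 0.4983 -0.3548  0.1999] [-1.5712e+00 -0.0000e+00 -5.0000e-04] 0.01825694992109612 [ 0.09096166  0.15015625 -0.73986468]
[ 0.4983 -0.3552  0.1997]
```

View pics/w11.png

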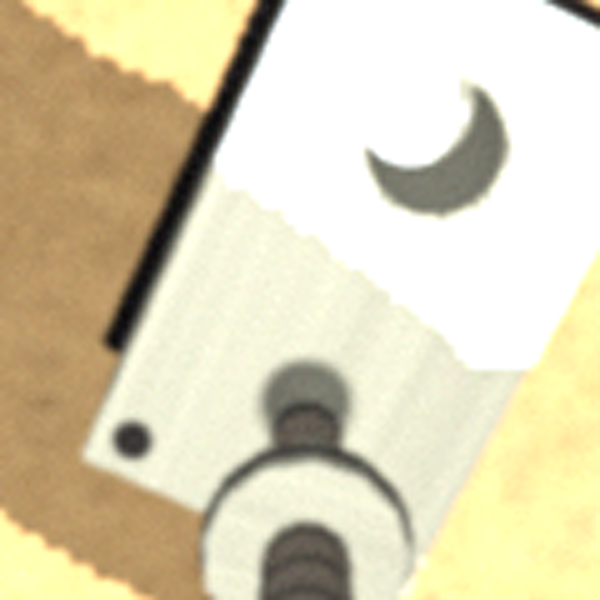

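View pics/s11.png

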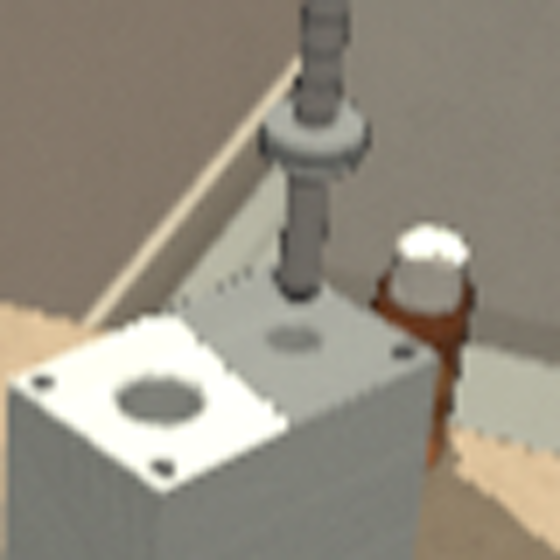

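```bash
python3 - <<'E'
from h import *
a=np.load("w11.npy");c=cam("wrist",dict(position=a[:3],tcp_rot=a[3:]))
f=lambda u,v:(260+(u+.5)/5-.5,150+(v+.5)/5-.5)
t=onz(c,*f(306.5,436.5),a[2]-.0957);w=onz(c,*f(307,402),.09);print(t,w,w-t)
c1=onz(c,*f(262,402),.09);c2=onz(c,*f(352,402),.09);print(c2-c1)
S=cam("scene");g=lambda u,v:(340+(u+.5)/7-.5,170+(v+.5)/7-.5)
print("scene well",onz(S,*g(293,339),.09),"tip",onz(S,*g(297,288),.104), observe()["position"])
E
```

```text
[ 0.49802064 -0.35604196  0.10415103] [ 0.49813038 -0.35429774  0.09      ] [ 0.00010974  0.00174421 -0.01415103]
[ 1.57212563e-02 -1.31667512e-05  0.00000000e+00]
scene well [ 0.49851636 -0.35424903  0.09      ] tip [ 0.50024621 -0.35886564  0.104     ] [ 0.498254   -0.3551549   0.19968107]
```

{"name": "apply_moves", "arguments": {"series": [{"dx": 0,"dy": 0,"dz": 0.017,"ax": 0,"ay": 0,"az": 0},{"dx": 0,"dy": 0.04,"dz": 0.017,"ax": 0,"ay": 0,"az": 0},{"dx": 0,"dy": 0.08,"dz": 0.017,"ax": 0,"ay": 0,"az": 0},{"dx": 0,"dy": 0.1,"dz": 0.017,"ax": 0,"ay": 0,"az": 0},{"dx": 0,"dy": 0.1,"dz": 0.017,"ax": 0,"ay": 0,"az": 0},{"dx": 0,"dy": 0.1,"dz": 0.017,"ax": 0,"ay": 0,"az": 0}]}}

```text
time: 9.72
position: [0.498, -0.3532, 0.1892]
tcp_rot: [-1.57, 0.001, -0.0]
wrist_force: [-0.1, -0.4, -0.9]
finger_gap: 0.0178
```

```bash
python3 - <<'E'
from h import *
s=observe();print(s["time"],s["position"].round(4),s["tcp_rot"].round(4),s["finger_gap"],s["wrist_force"])
np.save("w12.npy",np.r_[s["position"],s["tcp_rot"]])
shot("w12","wrist",260,150,380,270,5,2.2); shot("s12","scene",340,170,420,250,7,1.3)
print(observe()["position"].round(4))
E
```

```text
9.7167 [ 0.498  -0.3532  0.1892] [-1.5704e+00  1.0000e-03 -2.0000e-04] 0.01780719324492695 [-0.14413633 -0.44223942 -0.93355723]
[ 0.4982 -0.3533  0.1896]
```

View pics/w12.png

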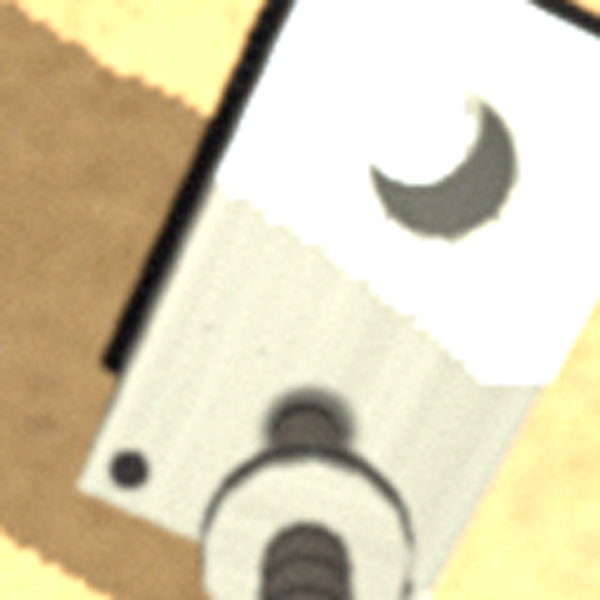

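View pics/s12.png

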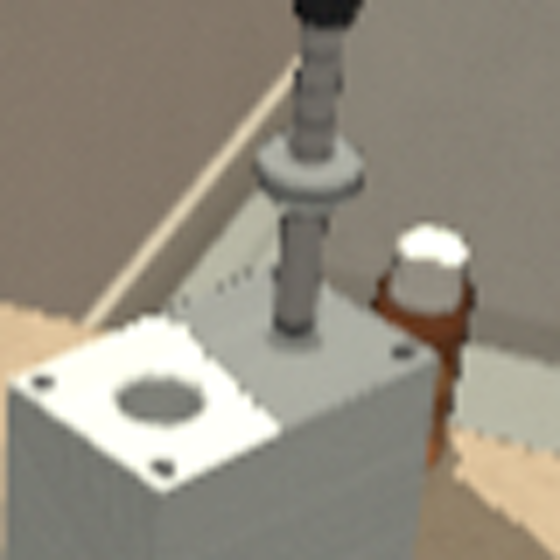

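{"name": "apply_moves", "arguments": {"series": [{"dx": 0.003,"dy": 0.02,"dz": 0,"ax": 0,"ay": 0,"az": 0},{"dx": 0.003,"dy": 0.035,"dz": 0,"ax": 0,"ay": 0,"az": 0},{"dx": 0.003,"dy": 0.05,"dz": 0,"ax": 0,"ay": 0,"az": 0},{"dx": 0.003,"dy": 0.065,"dz": 0,"ax": 0,"ay": 0,"az": 0},{"dx": 0.003,"dy": 0.08,"dz": 0,"ax": 0,"ay": 0,"az": 0},{"dx": 0.003,"dy": 0.08,"dz": 0,"ax": 0,"ay": 0,"az": 0}]}}

```text
time: 10.32
position: [0.4983, -0.3531, 0.1812]
tcp_rot: [-1.57, 0.001, -0.0]
wrist_force: [-0.9, -0.3, -1.7]
finger_gap: 0.0183
```

```bash
python3 - <<'E'
from h import *
s=observe();print(s["time"],s["position"].round(4),s["tcp_rot"].round(4),s["finger_gap"],s["wrist_force"],s["torque"])
shot("w13","wrist",260,150,380,270,5,2.2)
s=observe();print(s["position"].round(4),s["wrist_force"])
E
```

```text
10.3167 [ 0.4983 -0.3531  0.1812] [-1.5704e+00  9.0000e-04 -1.0000e-04] 0.018304626848157892 [-0.86324706 -0.27349832 -1.66389664] [ 0.05979738 -0.02128658  0.02361946]
[ 0.4984 -0.3531  0.1813] [ 0.49015713 -0.19405435 -1.28668996]
```

View pics/w13.png

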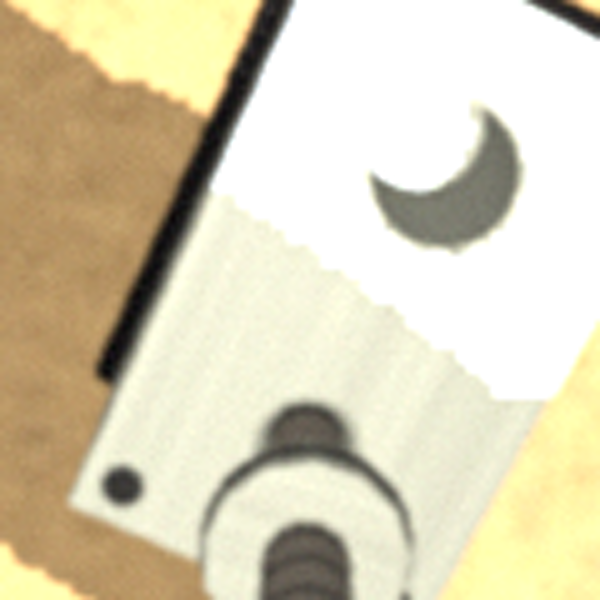

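{"name": "apply_moves", "arguments": {"series": [{"dx": 0,"dy": 0.02,"dz": 0,"ax": 0,"ay": 0,"az": 0},{"dx": 0,"dy": 0.04,"dz": 0,"ax": 0,"ay": 0,"az": 0},{"dx": 0,"dy": 0.06,"dz": 0,"ax": 0,"ay": 0,"az": 0},{"dx": 0,"dy": 0.08,"dz": 0,"ax": 0,"ay": 0,"az": 0},{"dx": 0,"dy": 0.1,"dz": 0,"ax": 0,"ay": 0,"az": 0},{"dx": 0,"dy": 0.12,"dz": 0,"ax": 0,"ay": 0,"az": 0},{"dx": 0,"dy": 0.14,"dz": 0,"ax": 0,"ay": 0,"az": 0},{"dx": 0,"dy": 0.14,"dz": 0,"ax": 0,"ay": 0,"az": 0}]}}

```text
time: 11.03
position: [0.4982, -0.3531, 0.167]
tcp_rot: [-1.57, 0.001, -0.0]
wrist_force: [0.1, 0.5, -0.7]
finger_gap: 0.0183
```

```bash
python3 - <<'E'
from h import *
s=observe();print(s["time"],s["position"].round(4),s["tcp_rot"].round(4),s["finger_gap"],s["wrist_force"],s["torque"])
shot("w14","wrist",260,150,380,270,5,2.2)
for i in range(2):
    s=observe();print(s["position"].round(4),s["wrist_force"])
    eyes.grab_frame("scene")
E
```

```text
11.0333 [ 0.4982 -0.3531  0.167 ] [-1.5703e+00  1.0000e-03 -0.0000e+00] 0.01827217860043724 [ 0.11107195  0.51618741 -0.732236  ] [-0.00936741  0.00343461 -0.00258763]
[ 0.4983 -0.3531  0.1673] [-1.16950409 -0.12385208 -0.11048257]
[ 0.4984 -0.3532  0.1675] [-0.99156066  1.00386977 -1.06801166]
```

View pics/w14.png

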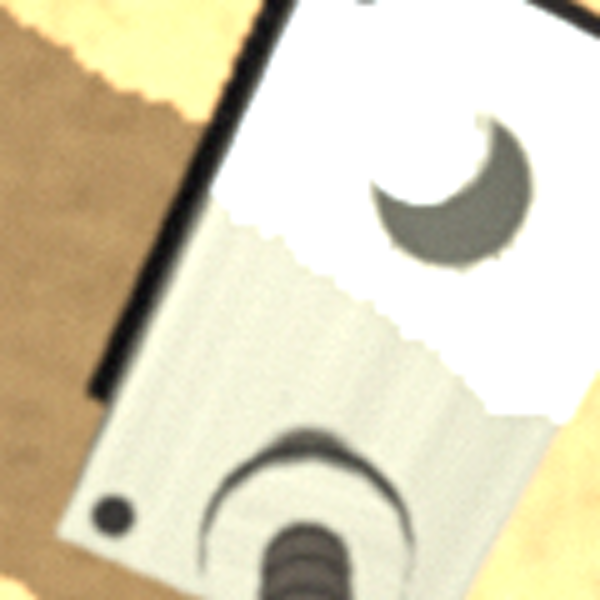

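{"name": "apply_moves", "arguments": {"series": [{"dx": 0,"dy": 0.025,"dz": 0,"ax": 0,"ay": 0,"az": 0},{"dx": 0,"dy": 0.05,"dz": 0,"ax": 0,"ay": 0,"az": 0},{"dx": 0,"dy": 0.075,"dz": 0,"ax": 0,"ay": 0,"az": 0},{"dx": 0,"dy": 0.1,"dz": 0,"ax": 0,"ay": 0,"az": 0},{"dx": 0,"dy": 0.125,"dz": 0,"ax": 0,"ay": 0,"az": 0},{"dx": 0,"dy": 0.15,"dz": 0,"ax": 0,"ay": 0,"az": 0},{"dx": 0,"dy": 0.175,"dz": 0,"ax": 0,"ay": 0,"az": 0},{"dx": 0,"dy": 0.2,"dz": 0,"ax": 0,"ay": 0,"az": 0},{"dx": 0,"dy": 0.22,"dz": 0,"ax": 0,"ay": 0,"az": 0},{"dx": 0,"dy": 0.22,"dz": 0,"ax": 0,"ay": 0,"az": 0}]}}

```text
time: 12.02
position: [0.4982, -0.353, 0.145]
tcp_rot: [-1.57, 0.001, -0.0]
wrist_force: [0.3, 0.5, -1.6]
finger_gap: 0.018
```

{"name": "apply_moves", "arguments": {"series": [{"dx": 0,"dy": 0.015,"dz": 0,"ax": 0,"ay": 0,"az": 0},{"dx": 0,"dy": 0.03,"dz": 0,"ax": 0,"ay": 0,"az": 0},{"dx": 0,"dy": 0.045,"dz": 0,"ax": 0,"ay": 0,"az": 0},{"dx": 0,"dy": 0.06,"dz": 0,"ax": 0,"ay": 0,"az": 0},{"dx": 0,"dy": 0.075,"dz": 0,"ax": 0,"ay": 0,"az": 0},{"dx": 0,"dy": 0.09,"dz": 0,"ax": 0,"ay": 0,"az": 0},{"dx": 0,"dy": 0.1,"dz": 0,"ax": 0,"ay": 0,"az": 0},{"dx": 0,"dy": 0.1,"dz": 0,"ax": 0,"ay": 0,"az": 0}]}}

```text
time: 12.68
position: [0.4985, -0.3533, 0.1355]
tcp_rot: [-1.571, 0.0, -0.001]
wrist_force: [0.6, 0.6, -0.8]
finger_gap: 0.0182
```

```bash
python3 - <<'E'
from h import *
for i in range(4):
    s=observe();print(s["time"],s["position"].round(4),s["tcp_rot"].round(4),s["wrist_force"].round(2),s["torque"].round(3))
    eyes.grab_frame("scene")
shot("w15","wrist",260,150,380,270,5,2.2); 
E
```

```text
12.6833 [ 0.4985 -0.3533  0.1355] [-1.5708e+00  4.0000e-04 -6.0000e-04] [ 0.6   0.55 -0.77] [-0.03  -0.033 -0.059]
12.7333 [ 0.4985 -0.3532  0.1355] [-1.5707e+00  5.0000e-04 -5.0000e-04] [-0.01 -0.75 -0.74] [-0.08  -0.072 -0.042]
12.7833 [ 0.4985 -0.3532  0.1355] [-1.5707e+00  5.0000e-04 -4.0000e-04] [ 0.36 -0.35 -0.94] [-0.024  0.021 -0.01 ]
12.8333 [ 0.4985 -0.3533  0.1355] [-1.5708e+00  6.0000e-04 -5.0000e-04] [ 0.29  0.44 -1.35] [ 0.008 -0.014  0.001]
```

View pics/w15.png

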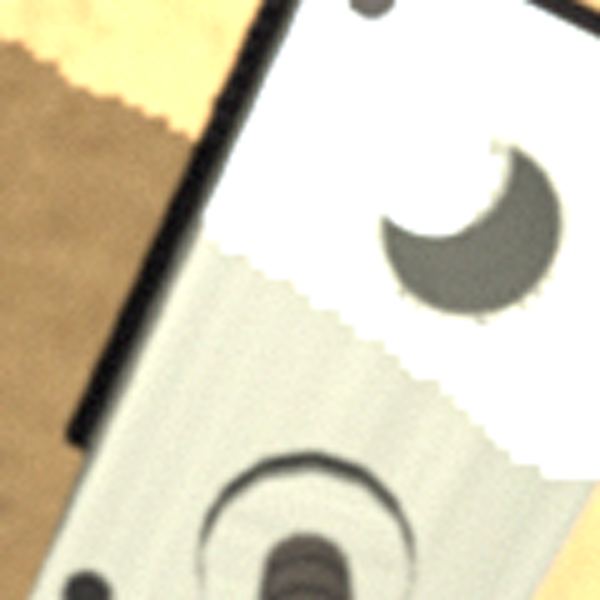

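{"name": "apply_moves", "arguments": {"series": [{"dx": 0,"dy": 0.01,"dz": 0,"ax": 0,"ay": 0,"az": 0},{"dx": 0,"dy": 0.02,"dz": 0,"ax": 0,"ay": 0,"az": 0},{"dx": 0,"dy": 0.03,"dz": 0,"ax": 0,"ay": 0,"az": 0},{"dx": 0,"dy": 0.03,"dz": 0,"ax": 0,"ay": 0,"az": 0}]}}

```text
time: 13.27
position: [0.4985, -0.3532, 0.1324]
tcp_rot: [-1.571, 0.001, -0.0]
wrist_force: [0.9, 0.7, -0.4]
finger_gap: 0.0183
```

{"name": "apply_moves", "arguments": {"series": [{"dx": 0,"dy": 0.01,"dz": 0,"ax": 0,"ay": 0,"az": 0},{"dx": 0,"dy": 0.02,"dz": 0,"ax": 0,"ay": 0,"az": 0},{"dx": 0,"dy": 0.027,"dz": 0,"ax": 0,"ay": 0,"az": 0},{"dx": 0,"dy": 0.027,"dz": 0,"ax": 0,"ay": 0,"az": 0}]}}

```text
time: 13.6
position: [0.4985, -0.3532, 0.1297]
tcp_rot: [-1.571, 0.001, -0.0]
wrist_force: [0.4, -0.6, -0.3]
finger_gap: 0.018
```

{"name": "apply_moves", "arguments": {"series": [{"dx": 0,"dy": 0.01,"dz": 0,"ax": 0,"ay": 0,"az": 0},{"dx": 0,"dy": 0.02,"dz": 0,"ax": 0,"ay": 0,"az": 0},{"dx": 0,"dy": 0.027,"dz": 0,"ax": 0,"ay": 0,"az": 0},{"dx": 0,"dy": 0.027,"dz": 0,"ax": 0,"ay": 0,"az": 0}]}}

```text
time: 13.93
position: [0.4985, -0.3532, 0.127]
tcp_rot: [-1.571, 0.001, -0.0]
wrist_force: [0.0, -0.0, -0.3]
finger_gap: 0.0184
```

```bash
python3 - <<'E'
from h import *
for i in range(2):
    s=observe();print(s["time"],s["position"].round(4),s["tcp_rot"].round(4),s["wrist_force"].round(2),s["torque"].round(3))
    shot("w16","wrist",200,200,440,440,2.5)
shot("s16","scene",320,120,440,260,4.2,1.3)
E
```

```text
13.9333 [ 0.4985 -0.3532  0.127 ] [-1.5707e+00  6.0000e-04 -4.0000e-04] [ 0.03 -0.   -0.34] [-0.031 -0.02  -0.061]
13.9833 [ 0.4985 -0.3532  0.127 ] [-1.5707e+00  6.0000e-04 -4.0000e-04] [ 0.41 -0.01 -1.39] [-0.07  -0.04  -0.009]
```

View pics/w16.png

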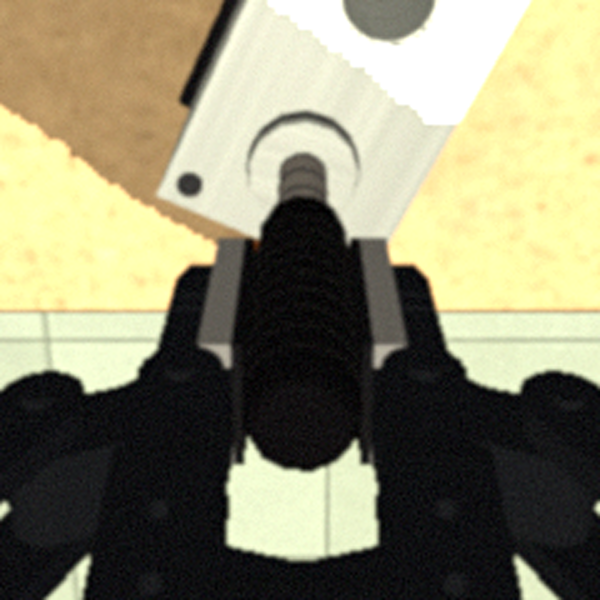

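View pics/s16.png

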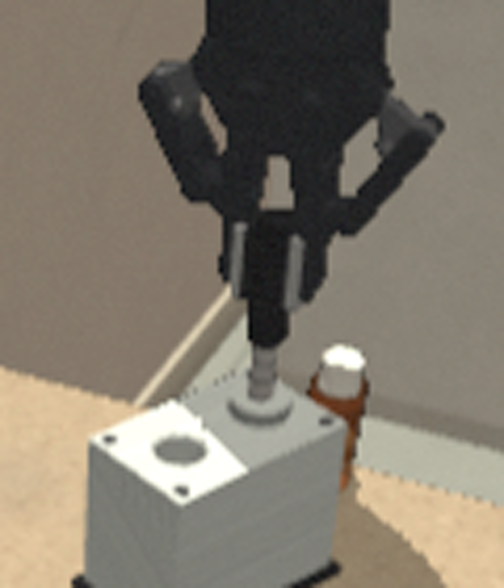

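{"name": "apply_moves", "arguments": {"series": [{"dx": 0,"dy": 0.01,"dz": 0,"ax": 0,"ay": 0,"az": 0},{"dx": 0,"dy": 0.02,"dz": 0,"ax": 0,"ay": 0,"az": 0},{"dx": 0,"dy": 0.027,"dz": 0,"ax": 0,"ay": 0,"az": 0},{"dx": 0,"dy": 0.027,"dz": 0,"ax": 0,"ay": 0,"az": 0}]}}

```text
time: 14.42
position: [0.4985, -0.3532, 0.1244]
tcp_rot: [-1.571, 0.001, -0.0]
wrist_force: [-0.9, -0.7, -0.6]
finger_gap: 0.018
```

{"name": "apply_moves", "arguments": {"series": [{"dx": 0,"dy": 0.01,"dz": 0,"ax": 0,"ay": 0,"az": 0},{"dx": 0,"dy": 0.02,"dz": 0,"ax": 0,"ay": 0,"az": 0},{"dx": 0,"dy": 0.027,"dz": 0,"ax": 0,"ay": 0,"az": 0},{"dx": 0,"dy": 0.027,"dz": 0,"ax": 0,"ay": 0,"az": 0}]}}

```text
time: 14.75
position: [0.4985, -0.3532, 0.1216]
tcp_rot: [-1.571, 0.001, -0.0]
wrist_force: [0.5, -0.0, -0.8]
finger_gap: 0.0181
```

{"name": "apply_moves", "arguments": {"series": [{"dx": 0,"dy": 0.01,"dz": 0,"ax": 0,"ay": 0,"az": 0},{"dx": 0,"dy": 0.02,"dz": 0,"ax": 0,"ay": 0,"az": 0},{"dx": 0,"dy": 0.027,"dz": 0,"ax": 0,"ay": 0,"az": 0},{"dx": 0,"dy": 0.027,"dz": 0,"ax": 0,"ay": 0,"az": 0}]}}

```text
time: 15.08
position: [0.4985, -0.3532, 0.1189]
tcp_rot: [-1.571, 0.001, -0.0]
wrist_force: [0.2, 0.3, -0.4]
finger_gap: 0.0185
```

{"name": "apply_moves", "arguments": {"series": [{"dx": 0,"dy": 0.01,"dz": 0,"ax": 0,"ay": 0,"az": 0},{"dx": 0,"dy": 0.02,"dz": 0,"ax": 0,"ay": 0,"az": 0},{"dx": 0,"dy": 0.025,"dz": 0,"ax": 0,"ay": 0,"az": 0},{"dx": 0,"dy": 0.025,"dz": 0,"ax": 0,"ay": 0,"az": 0}]}}

```text
time: 15.42
position: [0.4987, -0.3534, 0.117]
tcp_rot: [-1.571, 0.0, -0.001]
wrist_force: [-0.5, -0.7, 3.9]
finger_gap: 0.018
```

The foot has given: the force rose to +3.9 N. I'll settle, then press slightly more.

```bash
python3 - <<'E'
from h import *
F=[]
for i in range(5):
    s=observe();F.append(s["wrist_force"]);
    eyes.grab_frame("wrist") if i<4 else shot("w17","wrist",200,200,440,440,2.5)
print(s["time"],s["position"].round(4),np.mean(F,0),np.array(F)[:,2])
E
```

```text
15.6167 [ 0.4987 -0.3534  0.117 ] [-1.10171303  0.19743772  4.93763433] [3.87393594 3.93283663 4.99871224 6.14241808 5.74026877]
```

View pics/w17.png

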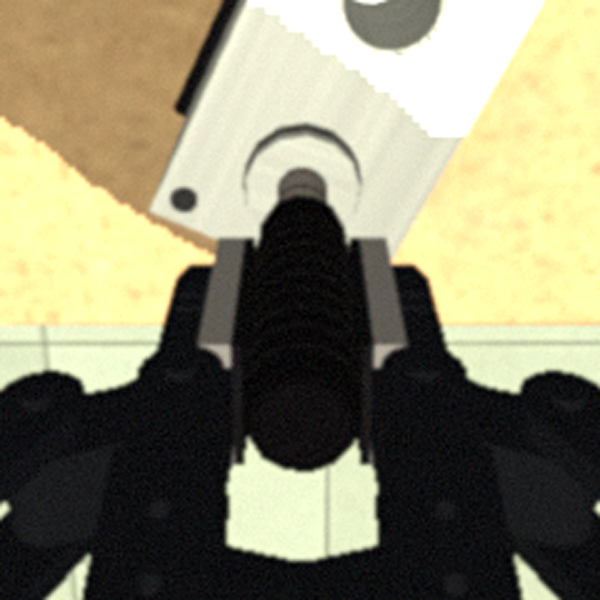

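{"name": "apply_moves", "arguments": {"series": [{"dx": 0,"dy": 0.005,"dz": 0,"ax": 0,"ay": 0,"az": 0},{"dx": 0,"dy": 0.008,"dz": 0,"ax": 0,"ay": 0,"az": 0},{"dx": 0,"dy": 0.008,"dz": 0,"ax": 0,"ay": 0,"az": 0},{"dx": 0,"dy": 0.008,"dz": 0,"ax": 0,"ay": 0,"az": 0},{"dx": 0,"dy": 0.008,"dz": 0,"ax": 0,"ay": 0,"az": 0}]}}

```text
time: 16.08
position: [0.4987, -0.3534, 0.1163]
tcp_rot: [-1.571, 0.0, -0.001]
wrist_force: [-1.0, -0.1, 5.7]
finger_gap: 0.0182
```

```bash
python3 - <<'E'
from h import *
F=[]
for i in range(8):
    s=observe();F.append(s["wrist_force"]); eyes.grab_frame("wrist")
print(s["time"],s["position"].round(4),np.mean(F,0),np.array(F)[:,2])
E
```

```text
16.4333 [ 0.4987 -0.3534  0.1163] [-1.21385383  0.57819882  6.12166057] [5.6856913  5.88374288 6.44147864 6.37339869 6.17822715 5.78866385
 6.98860963 5.6334724 ]
```

Foot force is about 6–7 N, so it is roughly 2 mm in, held for over 0.3 s with the collar on the block. Withdrawing straight up.

{"name": "apply_moves", "arguments": {"series": [{"dx": 0,"dy": -0.03,"dz": 0,"ax": 0,"ay": 0,"az": 0},{"dx": 0,"dy": -0.08,"dz": 0,"ax": 0,"ay": 0,"az": 0},{"dx": 0,"dy": -0.16,"dz": 0,"ax": 0,"ay": 0,"az": 0},{"dx": 0,"dy": -0.26,"dz": 0,"ax": 0,"ay": 0,"az": 0},{"dx": 0,"dy": -0.38,"dz": 0,"ax": 0,"ay": 0,"az": 0},{"dx": 0,"dy": -0.5,"dz": 0,"ax": 0,"ay": 0,"az": 0},{"dx": 0,"dy": -0.62,"dz": 0,"ax": 0,"ay": 0,"az": 0},{"dx": 0,"dy": -0.75,"dz": 0,"ax": 0,"ay": 0,"az": 0},{"dx": 0,"dy": -0.9,"dz": 0,"ax": 0,"ay": 0,"az": 0},{"dx": 0,"dy": -1,"dz": 0,"ax": 0,"ay": 0,"az": 0}]}}

```text
time: 17.32
position: [0.499, -0.3535, 0.218]
tcp_rot: [-1.572, -0.001, -0.002]
wrist_force: [-0.5, 0.6, -1.4]
finger_gap: 0.0181
```

```bash
python3 - <<'E'
from h import *
shot("w18","wrist",200,200,440,440,2.5)
for i in range(2):
    s=observe();print(s["time"],s["position"].round(4),s["tcp_rot"].round(4),s["wrist_force"].round(2),s["finger_gap"])
    shot("s18","scene",320,120,440,260,4.2,1.3)
E
```

```text
17.3667 [ 0.4997 -0.3541  0.2198] [-1.5733 -0.0023 -0.0034] [ 1.49 -0.12  0.33] 0.018254020501124717
17.4167 [ 0.4996 -0.354   0.2183] [-1.573 -0.002 -0.003] [ 0.73 -0.66 -1.18] 0.018340090503683584
```

View pics/w18.png

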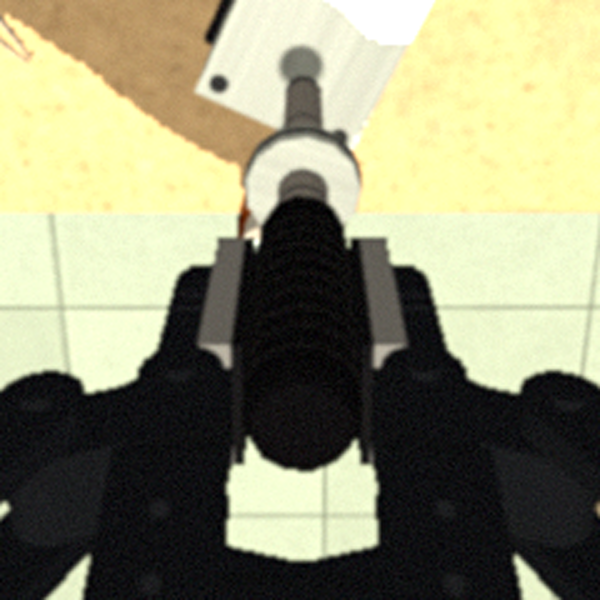

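View pics/s18.png

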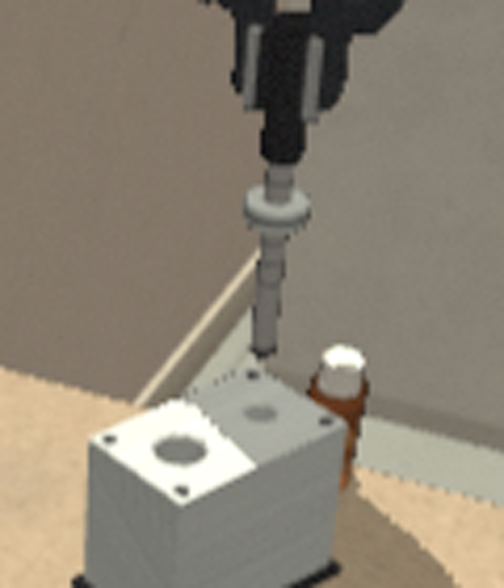

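{"name": "apply_moves", "arguments": {"series": [{"dx": 0.02,"dy": 0,"dz": 0.15,"ax": 0,"ay": 0,"az": 0},{"dx": 0.03,"dy": 0,"dz": 0.4,"ax": 0,"ay": 0,"az": 0},{"dx": 0.03,"dy": 0,"dz": 0.7,"ax": 0,"ay": 0,"az": 0},{"dx": 0.03,"dy": 0,"dz": 1,"ax": 0,"ay": 0,"az": 0}]}}

```text
time: 17.8
position: [0.5007, -0.2515, 0.2143]
tcp_rot: [-1.569, 0.003, 0.0]
wrist_force: [1.7, 1.1, -1.4]
finger_gap: 0.0184
```

{"name": "apply_moves", "arguments": {"series": [{"dx": 0.02,"dy": 0,"dz": 0.25,"ax": 0,"ay": 0,"az": 0},{"dx": 0.03,"dy": 0,"dz": 0.5,"ax": 0,"ay": 0,"az": 0},{"dx": 0.03,"dy": 0,"dz": 0.75,"ax": 0,"ay": 0,"az": 0},{"dx": 0.03,"dy": 0,"dz": 1,"ax": 0,"ay": 0,"az": 0}]}}

```text
time: 18.13
position: [0.5036, -0.1511, 0.2146]
tcp_rot: [-1.57, 0.002, 0.001]
wrist_force: [-0.3, 0.4, -1.1]
finger_gap: 0.0178
```

{"name": "apply_moves", "arguments": {"series": [{"dx": 0.03,"dy": 0,"dz": 0.25,"ax": 0,"ay": 0,"az": 0},{"dx": 0.03,"dy": 0,"dz": 0.5,"ax": 0,"ay": 0,"az": 0},{"dx": 0.03,"dy": 0,"dz": 0.75,"ax": 0,"ay": 0,"az": 0},{"dx": 0.03,"dy": 0,"dz": 0.89,"ax": 0,"ay": 0,"az": 0},{"dx": 0.03,"dy": 0,"dz": 0.89,"ax": 0,"ay": 0,"az": 0},{"dx": 0.03,"dy": 0,"dz": 0.89,"ax": 0,"ay": 0,"az": 0},{"dx": 0.03,"dy": 0,"dz": 0.89,"ax": 0,"ay": 0,"az": 0}]}}

```text
time: 18.72
position: [0.5072, -0.0644, 0.2152]
tcp_rot: [-1.571, 0.001, 0.0]
wrist_force: [0.6, -0.6, -1.9]
finger_gap: 0.0186
```

```bash
python3 - <<'E'
from h import *
g=np.load("grasp.npy")
for i in range(3):
    s=observe();print(s["time"],s["position"].round(4),s["tcp_rot"].round(4),s["wrist_force"].round(2),(g[:3]-s["position"]).round(4),(g[3:]-s["tcp_rot"]).round(4))
    eyes.grab_frame("wrist")
E
```

```text
18.7167 [ 0.5072 -0.0644  0.2152] [-1.5711e+00  1.2000e-03  4.0000e-04] [ 0.62 -0.58 -1.91] [ 0.0013  0.     -0.1105] [ 0.0003 -0.0009 -0.0011]
18.7667 [ 0.5073 -0.0647  0.2154] [-1.571e+00  1.500e-03 -4.000e-04] [-0.89  0.28 -0.84] [ 0.0012  0.0004 -0.1107] [ 0.0002 -0.0013 -0.0003]
18.8167 [ 0.5075 -0.0649  0.2155] [-1.571e+00  1.700e-03 -9.000e-04] [-0.45 -0.71 -0.73] [ 0.0011  0.0006 -0.1108] [ 0.0002 -0.0015  0.0002]
```

Now I descend to just above the socket (tip ≈ 50 mm up, mouth at 42), correcting x by +1 mm and y by +0.5 mm.

{"name": "apply_moves", "arguments": {"series": [{"dx": 0.01,"dy": 0.12,"dz": 0.005,"ax": 0,"ay": 0,"az": 0},{"dx": 0.01,"dy": 0.27,"dz": 0.005,"ax": 0,"ay": 0,"az": 0},{"dx": 0.01,"dy": 0.42,"dz": 0.005,"ax": 0,"ay": 0,"az": 0},{"dx": 0.01,"dy": 0.55,"dz": 0.005,"ax": 0,"ay": 0,"az": 0},{"dx": 0.01,"dy": 0.65,"dz": 0.005,"ax": 0,"ay": 0,"az": 0},{"dx": 0.01,"dy": 0.68,"dz": 0.005,"ax": 0,"ay": 0,"az": 0},{"dx": 0.01,"dy": 0.68,"dz": 0.005,"ax": 0,"ay": 0,"az": 0},{"dx": 0.01,"dy": 0.68,"dz": 0.005,"ax": 0,"ay": 0,"az": 0},{"dx": 0.01,"dy": 0.68,"dz": 0.005,"ax": 0,"ay": 0,"az": 0}]}}

```text
time: 19.62
position: [0.5094, -0.0639, 0.1486]
tcp_rot: [-1.571, -0.0, -0.002]
wrist_force: [0.2, -0.1, -1.3]
finger_gap: 0.0181
```

```bash
python3 - <<'E'
from h import *
g=np.load("grasp.npy")
for i in range(3):
    s=observe();print(s["time"],s["position"].round(4),s["tcp_rot"].round(4),s["wrist_force"].round(2),(g[:3]-s["position"]).round(4),(g[3:]-s["tcp_rot"]).round(4))
    shot("w19","wrist",250,150,390,290,4.5,2.2)
shot("s19","scene",260,220,360,360,4.2,1.3)
E
```

```text
19.6167 [ 0.5094 -0.0639  0.1486] [-1.5709e+00 -4.0000e-04 -1.8000e-03] [ 0.19 -0.08 -1.27] [-0.0008 -0.0004 -0.044 ] [0.0001 0.0007 0.0011]
19.6667 [ 0.5094 -0.0639  0.1487] [-1.571e+00 -5.000e-04 -1.800e-03] [ 0.02 -0.22 -1.7 ] [-0.0008 -0.0004 -0.044 ] [0.0002 0.0008 0.0011]
19.7167 [ 0.5094 -0.0639  0.1486] [-1.571e+00 -6.000e-04 -1.800e-03] [-0.36 -0.38 -1.3 ] [-0.0008 -0.0005 -0.044 ] [0.0002 0.0009 0.0011]
```

View pics/w19.png

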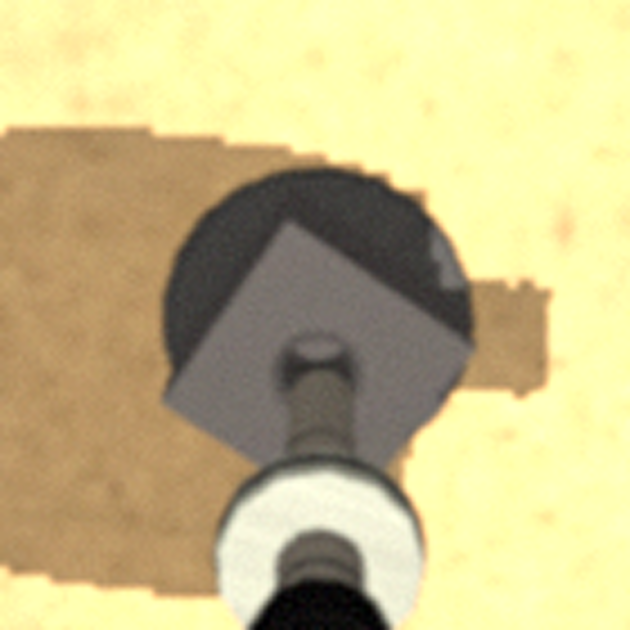

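View pics/s19.png

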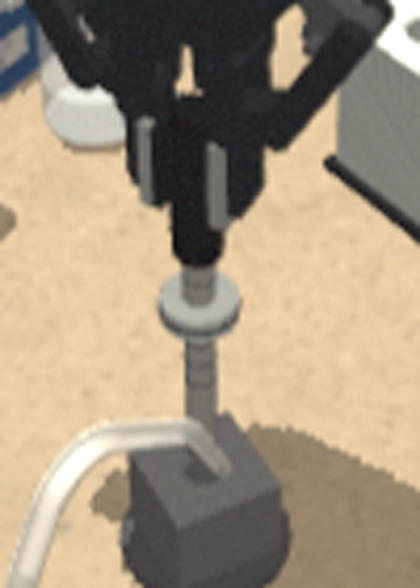

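{"name": "apply_moves", "arguments": {"series": [{"dx": -0.008,"dy": 0,"dz": -0.004,"ax": 0,"ay": 0,"az": 0},{"dx": -0.008,"dy": 0.03,"dz": -0.004,"ax": 0,"ay": 0,"az": 0},{"dx": -0.008,"dy": 0.06,"dz": -0.004,"ax": 0,"ay": 0,"az": 0},{"dx": -0.008,"dy": 0.08,"dz": -0.004,"ax": 0,"ay": 0,"az": 0},{"dx": -0.008,"dy": 0.1,"dz": -0.004,"ax": 0,"ay": 0,"az": 0},{"dx": -0.008,"dy": 0.115,"dz": -0.004,"ax": 0,"ay": 0,"az": 0},{"dx": -0.008,"dy": 0.13,"dz": -0.004,"ax": 0,"ay": 0,"az": 0},{"dx": -0.008,"dy": 0.13,"dz": -0.004,"ax": 0,"ay": 0,"az": 0}]}}

```text
time: 20.48
position: [0.5078, -0.0642, 0.1345]
tcp_rot: [-1.571, 0.001, -0.0]
wrist_force: [0.9, -0.4, -1.9]
finger_gap: 0.0181
```

```bash
python3 - <<'E'
from h import *
g=np.load("grasp.npy")
for i in range(3):
    s=observe();print(s["time"],s["position"].round(4),s["tcp_rot"].round(4),s["wrist_force"].round(2),(g[:3]-s["position"]).round(4),(g[3:]-s["tcp_rot"]).round(4))
    shot("w20","wrist",250,150,390,290,4.5,2.2)
E
```

```text
20.4833 [ 0.5078 -0.0642  0.1345] [-1.5708e+00  8.0000e-04 -3.0000e-04] [ 0.92 -0.36 -1.93] [ 0.0007 -0.0002 -0.0298] [-0.     -0.0005 -0.0004]
20.5333 [ 0.5078 -0.0641  0.1346] [-1.5708e+00  6.0000e-04 -3.0000e-04] [ 0.43 -0.35 -1.27] [ 0.0007 -0.0002 -0.0299] [-0.     -0.0004 -0.0004]
20.5833 [ 0.5079 -0.0641  0.1348] [-1.5708e+00  6.0000e-04 -4.0000e-04] [ 0.21  0.57 -0.71] [ 0.0007 -0.0002 -0.0301] [-0.     -0.0003 -0.0003]
```

View pics/w20.png

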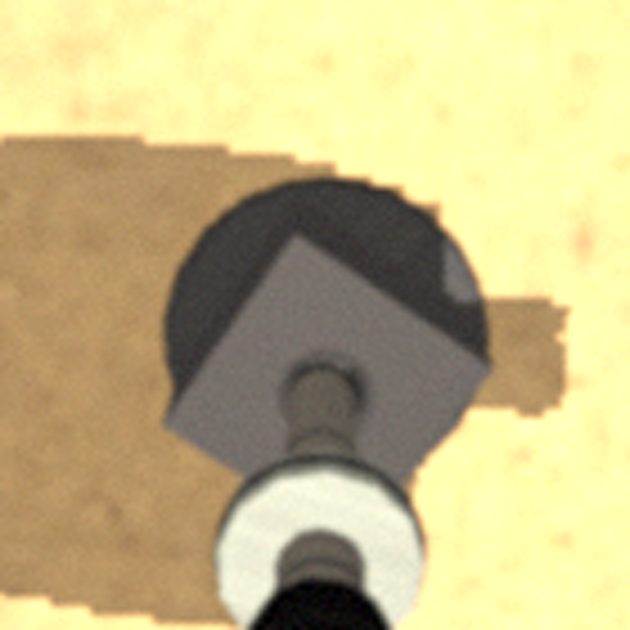

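{"name": "apply_moves", "arguments": {"series": [{"dx": 0.005,"dy": 0.015,"dz": 0,"ax": 0,"ay": 0,"az": 0},{"dx": 0.005,"dy": 0.03,"dz": 0,"ax": 0,"ay": 0,"az": 0},{"dx": 0.005,"dy": 0.045,"dz": 0,"ax": 0,"ay": 0,"az": 0},{"dx": 0.005,"dy": 0.06,"dz": 0,"ax": 0,"ay": 0,"az": 0},{"dx": 0.005,"dy": 0.075,"dz": 0,"ax": 0,"ay": 0,"az": 0},{"dx": 0.005,"dy": 0.09,"dz": 0,"ax": 0,"ay": 0,"az": 0},{"dx": 0.005,"dy": 0.1,"dz": 0,"ax": 0,"ay": 0,"az": 0},{"dx": 0.005,"dy": 0.1,"dz": 0,"ax": 0,"ay": 0,"az": 0}]}}

```text
time: 21.3
position: [0.5082, -0.0641, 0.1245]
tcp_rot: [-1.571, 0.001, -0.0]
wrist_force: [-0.6, 0.2, -1.3]
finger_gap: 0.0184
```

{"name": "apply_moves", "arguments": {"series": [{"dx": 0.002,"dy": 0.02,"dz": -0.002,"ax": 0,"ay": 0,"az": 0},{"dx": 0.002,"dy": 0.04,"dz": -0.002,"ax": 0,"ay": 0,"az": 0},{"dx": 0.002,"dy": 0.06,"dz": -0.002,"ax": 0,"ay": 0,"az": 0},{"dx": 0.002,"dy": 0.08,"dz": -0.002,"ax": 0,"ay": 0,"az": 0},{"dx": 0.002,"dy": 0.1,"dz": -0.002,"ax": 0,"ay": 0,"az": 0},{"dx": 0.002,"dy": 0.12,"dz": -0.002,"ax": 0,"ay": 0,"az": 0},{"dx": 0.002,"dy": 0.14,"dz": -0.002,"ax": 0,"ay": 0,"az": 0},{"dx": 0.002,"dy": 0.16,"dz": -0.002,"ax": 0,"ay": 0,"az": 0},{"dx": 0.002,"dy": 0.17,"dz": -0.002,"ax": 0,"ay": 0,"az": 0},{"dx": 0.002,"dy": 0.17,"dz": -0.002,"ax": 0,"ay": 0,"az": 0}]}}

```text
time: 22.13
position: [0.5084, -0.0643, 0.1075]
tcp_rot: [-1.571, 0.001, -0.0]
wrist_force: [-0.2, -0.9, -1.0]
finger_gap: 0.0183
```

{"name": "apply_moves", "arguments": {"series": [{"dx": 0,"dy": 0.008,"dz": 0,"ax": 0,"ay": 0,"az": 0},{"dx": 0,"dy": 0.016,"dz": 0,"ax": 0,"ay": 0,"az": 0},{"dx": 0,"dy": 0.024,"dz": 0,"ax": 0,"ay": 0,"az": 0},{"dx": 0,"dy": 0.024,"dz": 0,"ax": 0,"ay": 0,"az": 0}]}}

```text
time: 22.47
position: [0.5085, -0.0644, 0.1053]
tcp_rot: [-1.571, 0.001, -0.0]
wrist_force: [-0.9, -0.1, -0.9]
finger_gap: 0.0183
```

```bash
python3 - <<'E'
from h import *
F=[]
for i in range(5):
    s=observe();F.append(s["wrist_force"]);
    eyes.grab_frame("wrist") 
print(s["time"],s["position"].round(4),s["tcp_rot"],np.mean(F,0),np.array(F)[:,2])
shot("w21","wrist",200,200,440,440,2.5)
E
```

```text
22.6667 [ 0.5086 -0.0643  0.1055] [-1.57079507e+00  4.55408355e-04 -5.78265655e-04] [-0.36637958 -0.051348   -1.07727129] [-0.89636449 -1.63331589 -0.53334325 -0.9114823  -1.41185049]
```

View pics/w21.png

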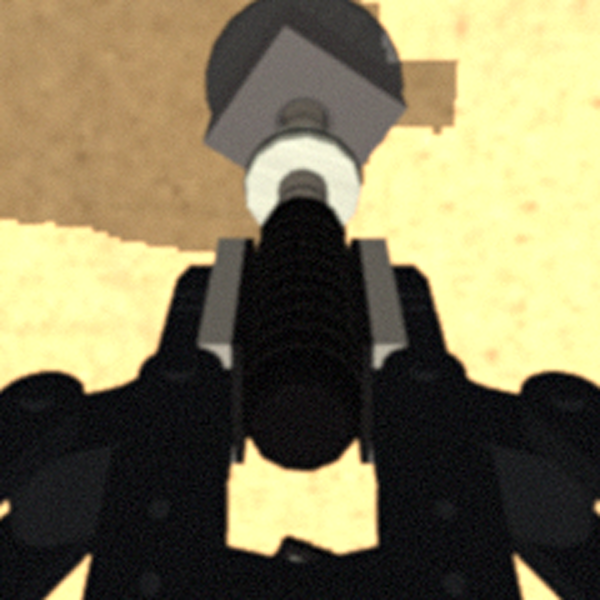

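Almost home: under 1 mm left and no contact force. I'll lower 0.7 mm more, then release to the same 34 mm gap I used to approach.

{"name": "apply_moves", "arguments": {"series": [{"dx": 0,"dy": 0.004,"dz": 0,"ax": 0,"ay": 0,"az": 0},{"dx": 0,"dy": 0.007,"dz": 0,"ax": 0,"ay": 0,"az": 0},{"dx": 0,"dy": 0.007,"dz": 0,"ax": 0,"ay": 0,"az": 0},{"dx": 0,"dy": 0.007,"dz": 0,"ax": 0,"ay": 0,"az": 0}]}}

```text
time: 23.1
position: [0.5087, -0.0643, 0.1048]
tcp_rot: [-1.571, 0.0, -0.001]
wrist_force: [-0.1, 0.1, -0.5]
finger_gap: 0.0179
```

{"name": "apply_moves", "arguments": {"series": [{"dx": 0,"dy": 0,"dz": 0,"ax": 0,"ay": 0,"az": 0},{"dx": 0,"dy": 0,"dz": 0,"ax": 0,"ay": 0,"az": 0},{"dx": 0,"dy": 0,"dz": 0,"ax": 0,"ay": 0,"az": 0},{"dx": 0,"dy": 0,"dz": 0,"ax": 0,"ay": 0,"az": 0},{"dx": 0,"dy": 0,"dz": 0,"ax": 0,"ay": 0,"az": 0},{"dx": 0,"dy": 0,"dz": 0,"ax": 0,"ay": 0,"az": 0}], "grip": -0.2}}

```text
time: 23.6
position: [0.5086, -0.0644, 0.1047]
tcp_rot: [-1.571, 0.0, -0.001]
wrist_force: [-0.2, 0.6, -0.0]
finger_gap: 0.0342
```

```bash
python3 - <<'E'
from h import *
s=observe();print(s["time"],s["position"].round(4),s["tcp_rot"],s["wrist_force"],s["finger_gap"])
shot("w22","wrist",200,200,440,440,2.5); shot("s22","scene",230,180,380,380,3,1.6)
E
```

```text
23.6 [ 0.5086 -0.0644  0.1047] [-1.57081351e+00  4.78626675e-04 -5.29315212e-04] [-0.23895282  0.64551726 -0.03851535] 0.03415223601495815
```

View pics/w22.png

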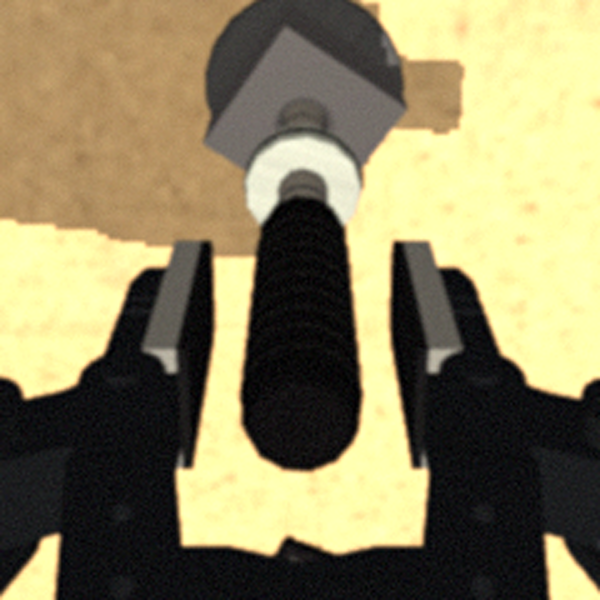

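View pics/s22.png

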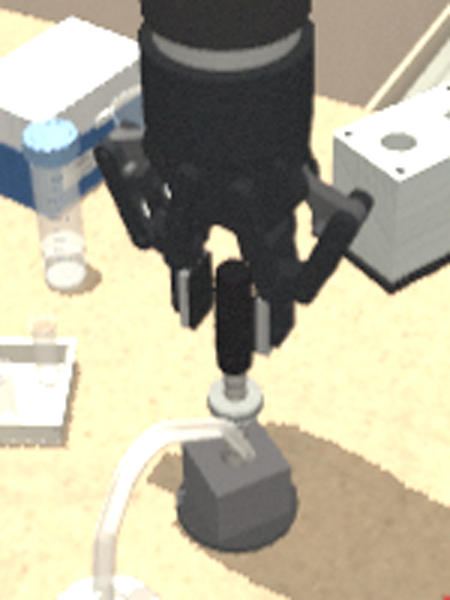

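Released: the handle top sits where it did before the grasp, about row 262 in the scene crop. Retreating upward.

{"name": "apply_moves", "arguments": {"series": [{"dx": 0,"dy": -0.08,"dz": 0,"ax": 0,"ay": 0,"az": 0},{"dx": 0,"dy": -0.25,"dz": 0,"ax": 0,"ay": 0,"az": 0},{"dx": 0,"dy": -0.45,"dz": 0,"ax": 0,"ay": 0,"az": 0},{"dx": 0,"dy": -0.65,"dz": 0,"ax": 0,"ay": 0,"az": 0},{"dx": 0,"dy": -0.85,"dz": 0,"ax": 0,"ay": 0,"az": 0},{"dx": 0,"dy": -1,"dz": 0,"ax": 0,"ay": 0,"az": 0},{"dx": 0,"dy": -1,"dz": 0,"ax": 0,"ay": 0,"az": 0},{"dx": 0,"dy": -1,"dz": 0,"ax": 0,"ay": 0,"az": 0}]}}

```text
time: 24.37
position: [0.5094, -0.0644, 0.2058]
tcp_rot: [-1.571, -0.001, -0.002]
wrist_force: [-0.7, 0.4, -0.2]
finger_gap: 0.0341
```

```bash
python3 - <<'E'
from h import *
s=observe();print(s["time"],s["position"].round(4),s["wrist_force"],s["finger_gap"])
im=shot("s23","scene",230,180,430,380,3,1.6); w=shot("w23","wrist",200,130,440,370,2.5,2)
a=cv2.imread("pics/scene0.png").astype(int); 
for nm,i in (("before",a),("after",im.astype(int))):
    m=(i.sum(2)<90).astype(np.uint8); m[:, :290]=0;m[:,325:]=0;m[:255]=0;m[310:]=0
    print(nm,cv2.boundingRect(m), cv2.moments(m,True)["m00"])
E
```

```text
24.3667 [ 0.5094 -0.0644  0.2058] [-0.69543237  0.43542704 -0.17634793] 0.03411385003430795
before (301, 271, 12, 34) 354.0
after (301, 267, 12, 37) 404.0
```

View pics/s23.png

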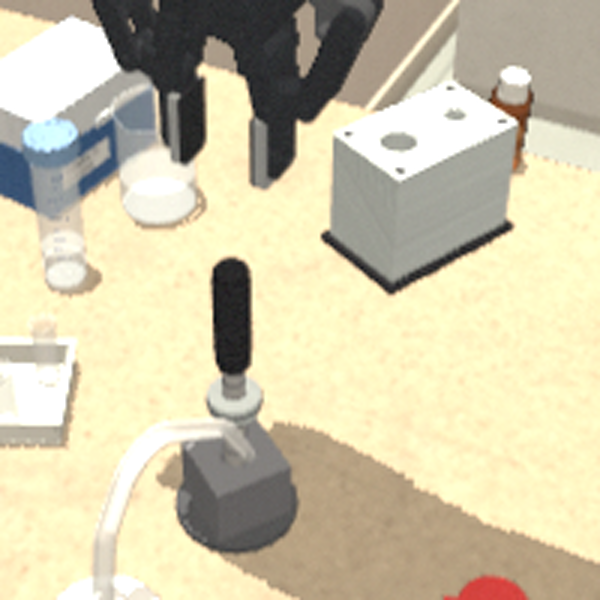

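View pics/w23.png

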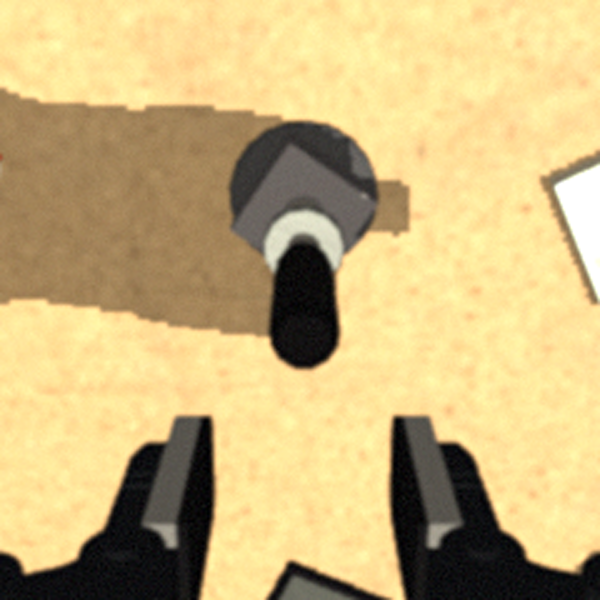

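The gauge is upright with its collar up the rod. At the same TCP pose the picture after release matches the one at the grasp (handle top edge at row 468 in both), so it is home. Handing in.

```bash
python3 - <<'E'
from bench import sign_off
print(sign_off())
E
```

```text
the job is handed in; nothing more can be done
None
```

I measured the narrow well and put the gauge back in its stand with the reading kept. The job is handed in, with no verdict reported. The well is roughly 70 mm deep, from the arm's height when the foot met the bottom. I did not read the collar against the rod marks.

**Measuring:** The gauge went into the well with no sideways or early contact. On the bottom the wrist force rose from about −0.5 N to about +6 N. That puts the spring foot roughly 1.5 to 2.3 mm in. I held it there over 0.3 s, with the collar resting on the block.

**Returning:** The gauge went fully into its socket without measurable pushing, and I released it at the same arm height as at the grasp. I then raised the arm clear.

**Last checks:**
- **Gauge:** It stands upright. At the same arm pose, the handle and stand look the same in the wrist picture as when I grasped it.
- **Collar:** It stayed clearly up the rod.
- **Surroundings:** In the last scene view the block, beaker, tube and dropper bottle look to be in place. I judged this by eye.
- **Time:** It finished at about 24 s of the 72 s allowed.

**Disagreements:**
- The fingertips appear about 28 mm behind the TCP with the gripper nearly closed, not 8 mm ahead as the text says. I gripped according to the pictures.
- The wrist and top cameras differed by about 3 mm on the gauge's y position. I aligned the tip to the well directly in the wrist view instead.
- A dark-pixel check on the handle gave its top edge 4 px higher after than before. I took that as a change in shadow, since its lower edge moved only 1 px.

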